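Tamp two packing cells level

ROBOT

A 6-joint arm with a two-finger parallel gripper is mounted at the origin on the work surface. World frame = base frame: x ahead of the robot, y to its left, z up, the work surface at z = 0. Lengths are in m, angles in rad, forces in N, time in s.
With the tool pointing down it reaches from about 0.35 to 0.975 m from the base axis. Payload 4.9 kg.
Tool frame: the origin (TCP) lies at the very end of the fingers, on their centre line; the grasp point (between the pads) lies manip.grip_point_offset behind it (manip.grip_point_offset is the distance from the TCP to the grasp point, in m); z points along the fingers, y is the direction in which the jaws open and shut (so a half turn about z gives the same grasp; the last joint's range is limited). The gripper opens to 85 mm and grips with 20 to 120 N. Pads are 22 mm wide; open, the fingers measure 114 mm over their backs; the gripper's body (76 mm by 85 mm) begins 54 mm behind the grasp point. The pads swing forward as they close: fully open they stand 13 mm farther back than shut.
Start: joints at [1.158, 0.053, 1.613, -0, 1.476, -0.119], TCP at [0.181, 0.598, 0.231] pointing down, gripper open.
Joint ranges: [-3.01, 3.01], [-1.01, 2.22], [0.06, 2.58], [-1.02, 4.17], [0.09, 2.62], [-3.14, 3.14]. Speed limits (rad/s): [2.57, 2.57, 3.14, 3.14, 3.14, 3.14].

INTERFACE

Orientations are given as a unit quaternion [w, x, y, z].
In Python, from plant import status, grab_frame, camera_params, ticket, boxes_of, outline_of, manip gives the robot as it stands. The module is installed in compiled form; this text tells all that it offers.
- The arm moves only by the tool play_rows, never from a script. Its argument "deltas" is a list of rows, each a list of 2 entries, a list of its own where there are three numbers: the shift along the world's x, y, z in m, then the turn about the world's z in rad. A call has 1 to 5 rows; each row is the pose to reach, as a shift and turn from the pose commanded when the call began; what a row does not reach only later rows make up. A row lasts 1/8 s, in which the tool goes at most 62.5 mm and 10.7 degrees, less where a joint would pass 70% of its speed; a pose out of reach is approached as far as the arm can. A call with a gripper value outside its range is refused whole. "grip" is the opening, from -1 (shut) to 1 (fully open), set as the call begins (left out, the last holds). The fingers move at their own pace and stop on an object; the grip force is fixed at half the most. Time passes only in rows, so rows that repeat a pose let the fingers close. It gives the time, the measured TCP pose, the force and the opening at its end, in the units of the state.
- status.state(): the state, without advancing time (a new reading comes with each control period).
- grab_frame(name): name is "scene" or "side" or "wrist"; returns (picture, depth): 384x512x3 uint8, blue, green, red; 384x512 float32, m along the optical axis (not along the pixel's ray), 0 where there is no reading.
- camera_params(name): a dict with "mtx" (3x3 intrinsics, pixels), "world_from_camera" (4x4, takes a point from camera to world coordinates). Camera axes: x right, y up, looking along -z (the intrinsics and any distortion apply to the point x, -y, -z); pixel columns grow to the right and rows downward; lengths in m; the calibration is good to about 2 mm. A picture is of the moment at which its call begins: read the wrist's pose just before it. camera_params takes no time and is no camera call; for the wrist camera it gives the pose at the moment of the call.
- ticket.job_done(): hands the job in, once; it reports no verdict.
Trained networks look in the newest picture that a camera, given by its name, has taken for a name from the list of things; names that differ only in an ending like _2 or _b are one class to them, and where a whole thing is asked for, a point or a joint stands for the part that bears it (a point fixed in the world has none). Each returns a list of dicts, best first, with "confidence" (0 to 1); they miss things now and then, are a little off and sometimes report something else, mostly with a low value. They report only what shows in the picture. A call takes as long as a camera call. They do not tell look-alikes from the thing itself.
- boxes_of(camera, name): "box" ([left, top, right, bottom] in pixels, round what is visible of it).
- outline_of(camera, name): "region" (384x512 bool, what is visible of it) and "box" ([left, top, right, bottom] in pixels, round what is visible of it).
The state is a dict: "time": time; "joint_pos": joint angles; "joint_vel": joint speeds; "joint_efforts": joint torques, N m; "tool_pos": TCP position; "tool_rot": TCP orientation; "contact_force": force on the tool from outside, world axes, zero at the start; "ft_torque": the same for the moment, N m; "gripper_width": opening from 0.0 (shut) to 1.0 (fully open).
Only numpy, scipy, OpenCV 4.12 (cv2) and the standard library are available. Lean on these libraries where they do the work, as an engineer would, in place of code of your own. Each camera call takes 0.05 s, during which the arm holds its last target.

TASK

Pick up the flat tamper by its handle and use it to press the loose ceramic pieces down in both steel cells, until in each cell all five lie level in one layer and the support grid under them is felt to land on its ledge. Press slowly and gently (the ceramic chips: keep well under 35 N), touch the pieces only with the tamper and leave the bottle, beaker and jar nearby where they are. Then stand the tamper upright in its tray again.

Things in the scene. Friction and masses are not known exactly. Their poses are not given: they have to be found in the camera images.
- cell_a: one of two alike open steel packing cells (upright rectangular pans) fixed to the bench: 100 x 76 mm outside, 90 (along its x) x 66 (y) mm inside, walls 5 mm, rim 80 mm above the bench. Origin: centre of its underside, on the bench; z up. Inside lies a flat support grid that starts 20 mm above the bench
- grid_cell_a (a joint): how far (m) the support grid of cell_a has been pushed straight down from its start at 0. It slides stiffly in its seal (about 12 N, less the 3 N weight of the pieces, moves it; it stays where it is left) until it lands on a firm ledge. The ledge depth differs from cell to cell, somewhere between 4 and 11 mm, and is found by feel: the pressing force is about 8 to 10 N while it slides and then climbs by some 10 to 20 N per mm
- cell_a_gridtop (a point): centre of the upper face of the support grid of cell_a (the face the pieces lie on); axes as the cell's
- cell_a_piece0: white ceramic cylinder 28 mm in diameter and 28 mm long, 62 g, origin at its centre. One of four in cell_a that stand on end on the grid, near its corners
- cell_a_piece1: white ceramic cylinder 28 mm in diameter and 28 mm long, 62 g, origin at its centre. One of four in cell_a that stand on end on the grid, near its corners
- cell_a_piece2: white ceramic cylinder 28 mm in diameter and 28 mm long, 62 g, origin at its centre. One of four in cell_a that stand on end on the grid, near its corners
- cell_a_piece3: white ceramic cylinder 28 mm in diameter and 28 mm long, 62 g, origin at its centre. One of four in cell_a that stand on end on the grid, near its corners
- cell_a_piece4: white ceramic cylinder 28 mm in diameter and 28 mm long, 62 g, origin at its centre. The fifth in cell_a, lying on its side across the other four with its top about 72 mm above the bench; pressed down from above it wedges the others apart and drops between them
- cell_b: the other of two alike open steel packing cells (upright rectangular pans) fixed to the bench: 100 x 76 mm outside, 90 (along its x) x 66 (y) mm inside, walls 5 mm, rim 80 mm above the bench. Origin: centre of its underside, on the bench; z up. Inside lies a flat support grid that starts 20 mm above the bench
- grid_cell_b (a joint): how far (m) the support grid of cell_b has been pushed straight down from its start at 0. It slides stiffly in its seal (about 12 N, less the 3 N weight of the pieces, moves it; it stays where it is left) until it lands on a firm ledge. The ledge depth differs from cell to cell, somewhere between 4 and 11 mm, and is found by feel: the pressing force is about 8 to 10 N while it slides and then climbs by some 10 to 20 N per mm
- cell_b_gridtop (a point): centre of the upper face of the support grid of cell_b (the face the pieces lie on); axes as the cell's
- cell_b_piece0: white ceramic cylinder 28 mm in diameter and 28 mm long, 62 g, origin at its centre. One of four in cell_b that stand on end on the grid, near its corners
- cell_b_piece1: white ceramic cylinder 28 mm in diameter and 28 mm long, 62 g, origin at its centre. One of four in cell_b that stand on end on the grid, near its corners
- cell_b_piece2: white ceramic cylinder 28 mm in diameter and 28 mm long, 62 g, origin at its centre. One of four in cell_b that stand on end on the grid, near its corners
- cell_b_piece3: white ceramic cylinder 28 mm in diameter and 28 mm long, 62 g, origin at its centre. One of four in cell_b that stand on end on the grid, near its corners
- cell_b_piece4: white ceramic cylinder 28 mm in diameter and 28 mm long, 62 g, origin at its centre. The fifth in cell_b, lying on its side across the other four with its top about 72 mm above the bench; pressed down from above it wedges the others apart and drops between them
- tamper_grip (a point): centre of the tamper's grey handle, a flat upright paddle 46 mm wide (its x) x 22 mm thick (its y) x 60 mm tall; grip it across the 22 mm (fingers closing along y). It is 92 mm above the underside of the foot; z up, axes as the tamper's. The tamper weighs about 0.4 kg
- tamper_foot (a point): centre of the underside of the tamper's flat aluminium foot, 82 (x) x 58 (y) x 14 mm thick; it fits a cell with 4 mm to spare on each side when their x axes are parallel (either way round). Between foot and handle is a 30 x 18 mm stem
- tamper: the whole tamper; its origin is the same point as tamper_foot
- tray: shallow white tray, 122 (x) x 98 (y) mm, rim 12 mm high, floor 3 mm above the bench, on which the tamper stands at the start. Origin: centre of its underside; fixed
- media_bottle: bystander: capped glass bottle 66 mm across, 130 mm tall; origin at its underside
- beaker: bystander: empty glass beaker 72 mm across, 85 mm tall; origin at its underside
- small_jar: bystander: small clear jar with a metal lid, 44 mm across, 50 mm tall; origin at its underside
Not all that is in view belongs to the job. Leave any brown or orange look-alike of the tamper alone.

How it is judged:
By the outcome, as a careful person would: the job done as asked, in the order asked, and still so for the second after the job is handed in, with the robot touching nothing.
It also fails if it takes over 72 s, if anything falls off the work surface, if the arm or the gripper's body presses on something with over 40 N, if the wrist force passes 120 N, or if a joint passes its speed limit or range.

## Working session

There is one attempt and no reset: what is moved stays moved. The work goes in short steps, Python scripts to look and compute and a tool call to move; the robot and the scene stay as the last step left them, time stands still between calls to the robot, and variables do not carry over. Pictures are saved under pics/ and viewed, and the job is handed in when it is done.

Besides the shell and the picture viewer there is one more tool, called after "Emit:" by a JSON object that holds its "op" and its "data". play_rows: Moves the arm, as the interface text tells. Its arguments: {"type":"object","properties":{"deltas":{"type":"array"},"grip":{"type":"number"}},"required":["deltas"]}

```bash
mkdir -p pics; ls; python3 - <<'E'
from plant import status, grab_frame, camera_params, manip
import cv2
s=status.state();print({k:s[k] for k in s})
print(manip.grip_point_offset)
for n in ["scene","side","wrist"]:
    p,d=grab_frame(n);cv2.imwrite(f"pics/{n}0.png",p);print(n,camera_params(n))
E
```

```text
pics
{'time': 0.0, 'joint_pos': array([ 1.15793668e+00,  5.33385982e-02,  1.61428308e+00,  4.24786909e-06,
        1.47598086e+00, -1.19012977e-01]), 'joint_vel': array([-2.39020167e-03,  2.67104092e-04,  2.32703277e-05, -2.61640752e-04,
        1.95965816e-03,  1.10731946e-03]), 'joint_efforts': array([-2.19288131e-04, -3.93687952e+01, -3.70175958e+01, -1.76874814e-04,
        7.07073210e-03, -1.74704394e-05]), 'tool_pos': array([0.18078121, 0.59764337, 0.23008085]), 'tool_rot': array([-2.66150904e-04,  1.46395440e-01,  9.89225639e-01, -9.69057394e-04]), 'contact_force': array([ 0.19462801, -0.30840498,  0.62771928]), 'ft_torque': array([-0.02612241, -0.02173287,  0.01645759]), 'gripper_width': 1.0009290082883684}
0.0187
scene {'mtx': array([[385.92687029,   0.        , 252.29420186],
       [  0.        , 385.92687029, 194.75981425],
       [  0.        ,   0.        ,   1.        ]]), 'world_from_camera': array([[ 0.66927251, -0.54269549,  0.50749967,  1.01146284],
       [ 0.74291138,  0.47724525, -0.46938221, -0.29946978],
       [ 0.0125298 ,  0.69117189,  0.72258177,  0.747944
[... 238 characters left out ...]
orld_from_camera': array([[-0.89228191,  0.34907888, -0.28631614,  0.23371051],
       [-0.45147649, -0.69187459,  0.56345234,  0.71232686],
       [-0.00140555,  0.63202333,  0.77494808,  0.92183922],
       [ 0.        ,  0.        ,  0.        ,  1.        ]])}
wrist {'mtx': array([[275.58922468,   0.        , 254.81867881],
       [  0.        , 275.58922468, 192.59159529],
       [  0.        ,   0.        ,   1.        ]]), 'world_from_camera': array([[ 0.2896399 , -0.92017942, -0.26339809,  0.11458944],
       [ 0.95713368,  0.27789228,  0.08167618,  0.61943904],
       [-0.00196044, -0.27576386,  0.96122341,  0.37286798],
       [ 0.        ,  0.        ,  0.        ,  1.        ]])}
```

View pics/scene0.png

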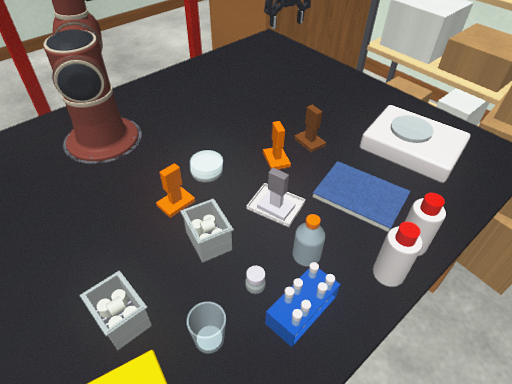

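View pics/side0.png

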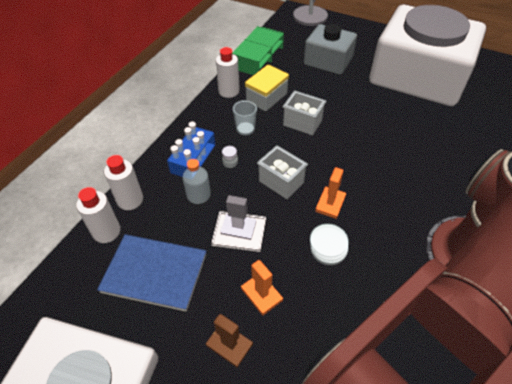

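View pics/wrist0.png

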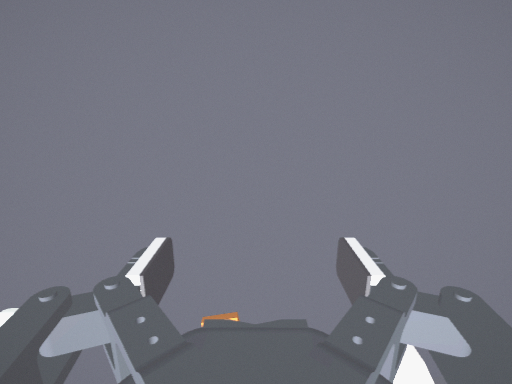

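The grey tamper in the white tray is at scene (276,195) / side (238,215). The look-alikes are orange at scene (174,190) and (277,145), and brown at (311,130). The cells are at scene (207,230) and (116,308). Next I'll measure them from depth.

```bash
cat > h.py <<'E'
import numpy as np, cv2
from plant import status, grab_frame, camera_params, boxes_of, outline_of
def cloud(n,d,P=None):
    P=P or camera_params(n); K=P["mtx"];T=P["world_from_camera"]
    v,u=np.mgrid[0:d.shape[0],0:d.shape[1]]
    X=np.stack([(u-K[0,2])/K[0,0]*d,-(v-K[1,2])/K[1,1]*d,-d],-1)
    W=X@T[:3,:3].T+T[:3,3]; W[d<=0]=np.nan
    return W
def proj(n,p,P=None):
    P=P or camera_params(n);K=P["mtx"];T=P["world_from_camera"]
    c=(np.atleast_2d(p)-T[:3,3])@T[:3,:3]
    return np.stack([K[0,0]*c[:,0]/-c[:,2]+K[0,2],K[1,1]*-c[:,1]/-c[:,2]+K[1,2]],-1)
E
python3 - <<'E'
from h import *
for n in ["scene","side"]:
    p,d=grab_frame(n); W=cloud(n,d); np.save(f"W_{n}.npy",W)
    print(n,"table z",np.nanmedian(W[...,2][(np.abs(W[...,2])<.02)]))
    big=cv2.resize(p[130:360,60:360] if n=="scene" else p[70:360,140:380],None,fx=2.5 if n=="scene" else 2,fy=2.5 if n=="scene" else 2,interpolation=cv2.INTER_CUBIC)
    cv2.imwrite(f"pics/{n}_big.png",big)
    for nm in ["cell_a","tamper","tray","media_bottle","beaker","small_jar","tamper_grip"]:
        for o in outline_of(n,nm)[:4]:
            w=W[o["region"]]; w=w[np.isfinite(w[:,0])]
            if len(w): print(n,nm,round(o["confidence"],2),[int(x) for x in o["box"]],np.round(np.median(w,0),3),"z98",np.round(np.percentile(w[:,2],98),3))
E
```

```text
scene table z 0.001344922359975187
scene cell_a 0.98 [81, 269, 150, 345] [ 0.593 -0.248  0.059] z98 0.082
scene cell_a 0.83 [180, 199, 231, 260] [0.555 0.001 0.059] z98 0.082
scene cell_a 0.15 [110, 287, 125, 304] [ 0.549 -0.229  0.048] z98 0.07
scene tamper 0.91 [264, 121, 290, 165] [0.437 0.326 0.029] z98 0.124
scene tamper 0.76 [298, 105, 326, 152] [0.445 0.461 0.039] z98 0.124
scene tamper 0.71 [154, 164, 194, 217] [0.387 0.01  0.033] z98 0.124
scene tamper 0.62 [259, 167, 295, 219] [0.569 0.192 0.04 ] z98 0.127
scene tray 0.7 [248, 185, 302, 221] [0.563 0.198 0.005] z98 0.014
scene tray 0.19 [98, 299, 132, 327] [ 0.565 -0.271  0.021] z98 0.024
scene media_bottle 0.68 [294, 215, 326, 263] [0.726 0.134 0.085] z98 0.132
scene beaker 0.86 [187, 302, 226, 354] [ 0.712 -0.137  0.052] z98 0.087
scene tamper_grip 0.88 [157, 162, 198, 218] [0.387 0.01  0.029] z98 0.124
scene tamper_grip 0.82 [257, 168, 293, 218] [0.569 0.192 0.032] z98 0.127
scene tamper_grip 0.82 [296, 105, 324, 155] [0.445 0.46  0.041] z98 0.124
scene tamper_grip 0.76 [264, 121, 292, 168] [0.438 0.327 0.026] z98 0.124

[... 391 characters left out ...]
.17 [212, 209, 267, 247] [0.534 0.225 0.003] z98 0.014
side tray 0.73 [214, 208, 264, 249] [0.533 0.225 0.003] z98 0.013
side media_bottle 0.93 [181, 156, 211, 205] [0.697 0.163 0.079] z98 0.13
side beaker 0.98 [235, 101, 257, 135] [ 0.715 -0.132  0.057] z98 0.085
side small_jar 0.52 [223, 147, 235, 166] [0.686 0.015 0.038] z98 0.052
side small_jar 0.21 [184, 158, 212, 204] [0.698 0.164 0.078] z98 0.13
side tamper_grip 0.97 [314, 170, 345, 216] [0.372 0.03  0.015] z98 0.122
side tamper_grip 0.84 [223, 195, 256, 247] [0.553 0.206 0.02 ] z98 0.126
side tamper_grip 0.71 [207, 315, 249, 372] [0.424 0.476 0.015] z98 0.123
side tamper_grip 0.65 [302, 105, 310, 112] [ 0.567 -0.25   0.067] z98 0.072
```

```bash
cat > fit.py <<'E'
from h import *
from scipy.optimize import least_squares
def rect_fit(pts,L,B,guess):
    # signed-distance to rect outline (centre-line)
    def f(p):
        c,s=np.cos(p[2]),np.sin(p[2]); q=(pts-p[:2])@np.array([[c,-s],[s,c]])
        a=np.abs(q)-[L/2,B/2]
        out=np.hypot(*np.maximum(a,0).T)+np.minimum(a.max(1),0)
        return out
    best=None
    for t in np.arange(0,np.pi,np.pi/12):
        r=least_squares(f,[*guess,t],loss="soft_l1",f_scale=.002)
        if best is None or r.cost<best.cost: best=r
    return best.x,best.cost/len(pts)
E
python3 - <<'E'
from fit import *
import itertools
Ws={n:np.load(f"W_{n}.npy").reshape(-1,3) for n in ["scene","side"]}
def near(W,c,r,z0,z1):
    return W[(np.hypot(W[:,0]-c[0],W[:,1]-c[1])<r)&(W[:,2]>z0)&(W[:,2]<z1)]
for nm,c in [("cell1",(.575,-.235)),("cell2",(.537,.015))]:
    A=[]
    for n,W in Ws.items():
        q=near(W,c,.085,.077,.086); A.append(q)
        x,e=rect_fit(q[:,:2],.095,.071,c); print(nm,n,len(q),x.round(4),e, cv2.minAreaRect(q[:,:2].astype(np.float32)))
    q=np.vstack(A); x,e=rect_fit(q[:,:2],.095,.071,c); print(nm,"both",x.round(4),e)
for n,W in Ws.items():
    q=near(W,(.56,.2),.06,.119,.135);print("handle top",n,len(q),np.median(q,0).round(4),cv2.minAreaRect(q[:,:2].astype(np.float32)))
    q=near(W,(.56,.2),.09,.0085,.0145);print("tray",n,len(q),cv2.minAreaRect(q[:,:2].astype(np.float32)))
    x,e=rect_fit(q[:,:2],.119,.095,(.56,.2)); print(x.round(4),e)
    q=near(W,(.56,.2),.09,.015,.021);print("foot",n,len(q),cv2.minAreaRect(q[:,:2].astype(np.float32)))
E
```

```text
cell1 scene 828 [ 0.574  -0.2486 -0.0054] 2.9233590881218297e-06 ((0.5729238390922546, -0.2481568455696106), (0.10780181735754013, 0.08438009768724442), 0.06405206769704819)
cell1 side 197 [ 0.5686 -0.2485 -0.0089] 2.9196667179496112e-06 ((0.5690277814865112, -0.24812717735767365), (0.08887486159801483, 0.10638806968927383), 89.95353698730469)
cell1 both [ 0.5733 -0.2486 -0.0067] 3.2158160121659675e-06
cell2 scene 515 [ 0.5307  0.0046 -0.2369] 3.001446932797253e-06 ((0.5301046371459961, 0.005438454449176788), (0.08450868725776672, 0.10848412662744522), 76.21469116210938)
cell2 side 260 [ 0.5262  0.0042 -0.2385] 2.71920676002095e-06 ((0.5262282490730286, 0.003982961177825928), (0.08608590066432953, 0.10605597496032715), 76.51111602783203)
cell2 both [0.5292 0.0044 2.9065] 3.322886802299996e-06
handle top scene 156 [0.5648 0.1971 0.1254] ((0.5625780820846558, 0.19998103380203247), (0.0472235269844532, 0.025059394538402557), 10.506330490112305)
tray scene 264 ((0.5546581745147705, 0.20738106966018677), (0.12260016053915024, 0.10139726102352142), 19.087772369384766)
[0.5545 0.208  0.3155] 4.8038777675370115e-06
foot scene 412 ((0.5676811337471008, 0.20304101705551147), (0.11022409796714783, 0.0929398462176323), 47.445682525634766)
handle top side 159 [0.5572 0.1997 0.1234] ((0.5577425360679626, 0.19858193397521973), (0.045677442103624344, 0.02306191995739937), 15.748568534851074)
tray side 288 ((0.5510963797569275, 0.20606829226016998), (0.12216846644878387, 0.10093062371015549), 17.829849243164062)
[0.5511 0.2046 0.3185] 2.1213374159188877e-05
foot side 340 ((0.5578611493110657, 0.19840721786022186), (0.08141602575778961, 0.058693114668130875), 13.379927635192871)
```

View pics/scene_big.png

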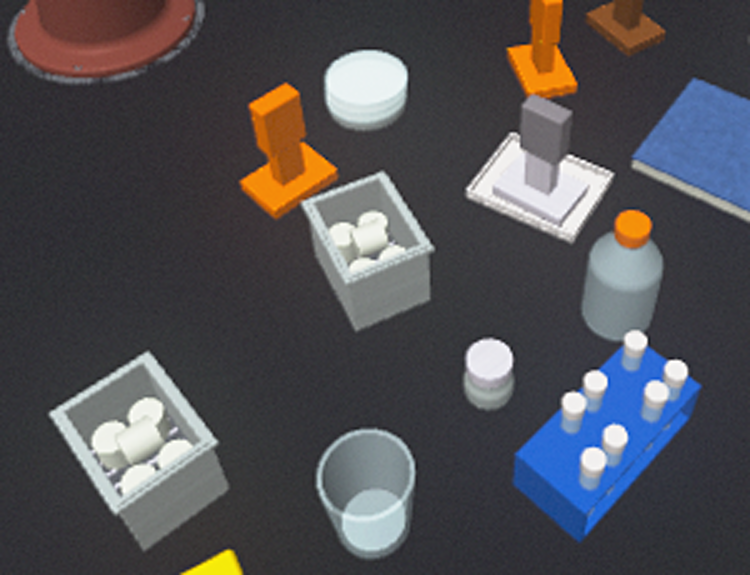

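View pics/side_big.png

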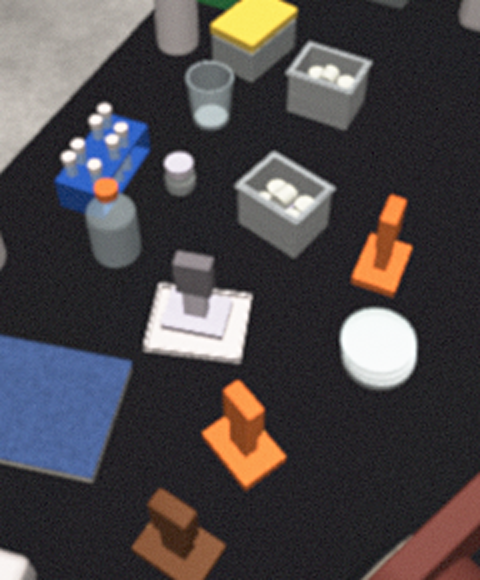

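Emit:
{"op": "play_rows", "data": {"deltas": [[[0.04,-0.04,0.03],0.1],[[0.08,-0.08,0.05],0.2],[[0.12,-0.12,0.06],0.3],[[0.16,-0.16,0.06],0.4],[[0.2,-0.2,0.06],0.53]], "grip": 1}}

```text
time: 1.58
tool_pos: [0.3821, 0.3969, 0.2918]
tool_rot: [0.001, -0.12, 0.993, 0.0]
contact_force: [0.5, 0.6, -0.4]
gripper_width: 1.005
```

Emit:
{"op": "play_rows", "data": {"deltas": [[[0.04,-0.04,0],0],[[0.08,-0.08,0],0],[[0.12,-0.13,0],0],[[0.159,-0.176,0],0],[[0.179,-0.199,0],0]]}}

```text
time: 2.2
tool_pos: [0.5616, 0.1966, 0.2913]
tool_rot: [0.0, -0.116, 0.993, -0.0]
contact_force: [-0.1, 0.9, 0.1]
gripper_width: 1.002
```

Emit:
{"op": "play_rows", "data": {"deltas": [[[0,0,0],0],[[0,0,0],0],[[0,0,0],0]]}}

```text
time: 2.58
tool_pos: [0.5593, 0.2003, 0.2914]
tool_rot: [0.0, -0.119, 0.993, 0.0]
contact_force: [-0.4, 0.8, 0.6]
gripper_width: 1.0
```

```bash
python3 - <<'E'
from fit import *
s=status.state();print(s["tool_pos"],s["tool_rot"],s["joint_pos"])
P=camera_params("wrist");p,d=grab_frame("wrist");cv2.imwrite("pics/wrist1.png",p)
W=cloud("wrist",d,P);np.save("W_w1.npy",W);W=W.reshape(-1,3)
def near(W,c,r,z0,z1):
    return W[(np.hypot(W[:,0]-c[0],W[:,1]-c[1])<r)&(W[:,2]>z0)&(W[:,2]<z1)]
q=near(W,(.56,.2),.05,.118,.132);print("top",len(q),np.median(q,0),cv2.minAreaRect(q[:,:2].astype(np.float32)))
q=near(W,(.56,.2),.06,.0155,.0205);print("foot",len(q),cv2.minAreaRect(q[:,:2].astype(np.float32)))
q=near(W,(.56,.2),.1,.0085,.0145);print("tray",len(q),cv2.minAreaRect(q[:,:2].astype(np.float32)))
print("mid",rect_fit(q[:,:2],.119,.095,(.56,.2)))
E
```

```text
[0.55929167 0.20028465 0.29144564] [ 4.83352596e-05 -1.18650064e-01  9.92936122e-01  1.28977952e-04] [ 2.18531234e-01 -4.91518494e-02  1.61542346e+00  2.47067280e-04
  1.57519920e+00 -1.59012446e+00]
top 731 [0.55963206 0.19919599 0.12459274] ((0.56036376953125, 0.19917070865631104), (0.04476626589894295, 0.021223682910203934), 13.890390396118164)
foot 1260 ((0.5609970688819885, 0.1990104615688324), (0.08152344822883606, 0.05778432637453079), 14.540569305419922)
tray 588 ((0.5545949935913086, 0.20688389241695404), (0.12240327149629593, 0.09795024991035461), 18.343467712402344)
mid (array([0.55453875, 0.20685463, 0.32172368]), np.float64(2.4760519492227633e-06))
```

View pics/wrist1.png

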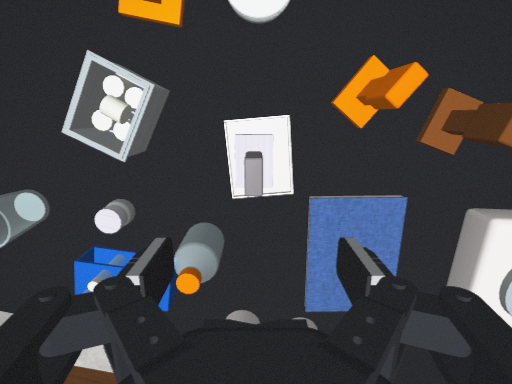

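Emit:
{"op": "play_rows", "data": {"deltas": [[[-0.007,-0.05,0],-0.15],[[-0.015,-0.1,0],-0.3],[[-0.023,-0.15,0],-0.45],[[-0.029,-0.185,0],-0.476],[[-0.031,-0.196,0],-0.476]]}}

```text
time: 3.25
tool_pos: [0.5285, 0.0024, 0.2916]
tool_rot: [0.0, 0.12, 0.993, 0.0]
contact_force: [-0.1, -0.8, -0.1]
gripper_width: 0.997
```

Emit:
{"op": "play_rows", "data": {"deltas": [[[0,0,0],0],[[0,0,0],0],[[0,0,0],0]]}}

```text
time: 3.62
tool_pos: [0.5291, 0.0043, 0.2913]
tool_rot: [-0.0, 0.119, 0.993, 0.0]
contact_force: [0.2, -0.3, 0.4]
gripper_width: 1.002
```

```bash
cat > cell.py <<'E'
from fit import *
import sys
c=(float(sys.argv[1]),float(sys.argv[2]))
s=status.state();print(s["tool_pos"],s["tool_rot"],s["contact_force"])
P=camera_params("wrist");p,d=grab_frame("wrist");cv2.imwrite("pics/wrist_%s.png"%sys.argv[3],p)
W=cloud("wrist",d,P).reshape(-1,3)
q=W[(np.abs(W[:,:2]-c).max(1)<.075)&(W[:,2]>.077)&(W[:,2]<.084)]
print(len(q),q[:,2].mean(),cv2.minAreaRect(q[:,:2].astype(np.float32)),rect_fit(q[:,:2],.095,.071,c))
E
python3 cell.py .528 .0045 c2
```

```text
[0.52912201 0.00431391 0.29125949] [-4.39649932e-05  1.18685480e-01  9.92931892e-01  1.11399696e-04] [ 0.16369386 -0.33563586  0.41915429]
1620 0.07910871896998166 ((0.5298168659210205, 0.004884876310825348), (0.08401532471179962, 0.10540258884429932), 76.30805206298828) (array([0.52897754, 0.00509595, 2.90122857]), np.float64(2.859223185982777e-06))
```

View pics/wrist_c2.png

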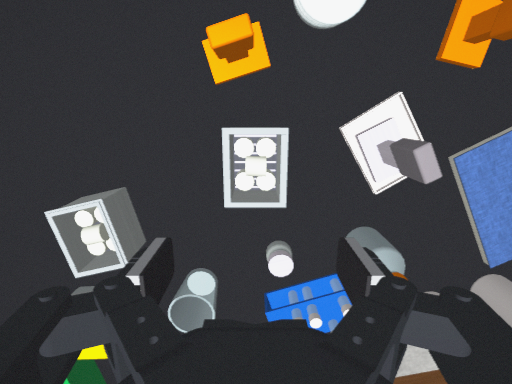

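Emit:
{"op": "play_rows", "data": {"deltas": [[[0.01,-0.05,0],0.1],[[0.02,-0.11,0],0.231],[[0.03,-0.17,0],0.231],[[0.04,-0.225,0],0.231],[[0.043,-0.252,0],0.231]]}}

```text
time: 4.3
tool_pos: [0.5722, -0.2508, 0.2908]
tool_rot: [-0.0, 0.005, 1.0, 0.0]
contact_force: [-0.0, 0.9, 0.3]
gripper_width: 1.0
```

Emit:
{"op": "play_rows", "data": {"deltas": [[[0,0,0],0],[[0,0,0],0],[[0,0,0],0]]}}

```text
time: 4.68
tool_pos: [0.5722, -0.2473, 0.2916]
tool_rot: [0.0, 0.003, 1.0, 0.0]
contact_force: [0.3, 0.8, 0.4]
gripper_width: 1.0
```

```bash
python3 cell.py .571 -.2485 c1
```

```text
[ 0.57216494 -0.24727157  0.29159021] [1.89896375e-04 3.43598419e-03 9.99994077e-01 6.76964182e-05] [0.28786667 0.75986626 0.42126798]
1601 0.07915660684209631 ((0.571871817111969, -0.24870836734771729), (0.08404617756605148, 0.10509878396987915), 89.69664001464844) (array([ 0.57181838, -0.24865175, -0.00416146]), np.float64(2.6695028523942237e-06))
```

View pics/wrist_c1.png

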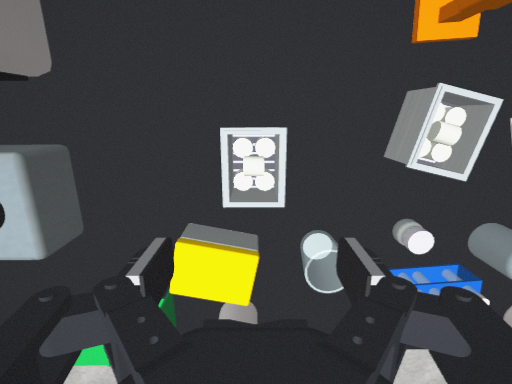

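Emit:
{"op": "play_rows", "data": {"deltas": [[[-0.001,0.05,0],0.06],[[-0.003,0.11,0],0.12],[[-0.005,0.17,0],0.2],[[-0.006,0.23,0],0.255],[[-0.008,0.285,0],0.255]]}}

```text
time: 5.35
tool_pos: [0.5633, 0.0391, 0.2917]
tool_rot: [0.001, -0.124, 0.992, 0.0]
contact_force: [-0.1, -0.4, -0.1]
gripper_width: 1.002
```

Emit:
{"op": "play_rows", "data": {"deltas": [[[-0.001,0.06,0],0],[[-0.002,0.11,0],0],[[-0.003,0.145,0],0],[[-0.004,0.161,0],0],[[-0.004,0.161,0],0]]}}

```text
time: 5.98
tool_pos: [0.5596, 0.1978, 0.2914]
tool_rot: [0.0, -0.124, 0.992, -0.0]
contact_force: [0.2, -0.2, -0.7]
gripper_width: 1.0
```

Emit:
{"op": "play_rows", "data": {"deltas": [[[0,0,0],0],[[0,0,0],0],[[0,0,0],0]]}}

```text
time: 6.35
tool_pos: [0.5602, 0.1963, 0.2914]
tool_rot: [0.0, -0.122, 0.993, -0.0]
contact_force: [-0.2, -0.4, 0.7]
gripper_width: 0.998
```

```bash
cat > tam.py <<'E'
from fit import *
import sys
s=status.state();print(s["tool_pos"],s["tool_rot"])
P=camera_params("wrist");p,d=grab_frame("wrist");cv2.imwrite("pics/wrist_t.png",p)
W=cloud("wrist",d,P).reshape(-1,3)
def near(W,c,r,z0,z1):
    return W[(np.hypot(W[:,0]-c[0],W[:,1]-c[1])<r)&(W[:,2]>z0)&(W[:,2]<z1)]
for z in [(.118,.132),(.0155,.0205)]:
    q=near(W,(.56,.2),.06,*z);print(len(q),cv2.minAreaRect(q[:,:2].astype(np.float32)))
E
python3 tam.py
```

```text
[0.56018839 0.19629344 0.29135065] [ 3.68015443e-05 -1.22076591e-01  9.92520681e-01 -4.03662388e-05]
724 ((0.560258686542511, 0.19995297491550446), (0.04509507492184639, 0.02108682692050934), 13.61993408203125)
1244 ((0.5611222982406616, 0.19952133297920227), (0.0803401917219162, 0.05785873532295227), 14.250785827636719)
```

Emit:
{"op": "play_rows", "data": {"deltas": [[[0,0.0032,-0.04],0],[[0,0.0032,-0.09],0],[[0,0.0032,-0.14],0],[[0,0.0032,-0.15],0],[[0,0.0032,-0.15],0]]}}

```text
time: 7.02
tool_pos: [0.5603, 0.2003, 0.1418]
tool_rot: [0.0, -0.123, 0.992, -0.0]
contact_force: [0.6, -0.4, -0.1]
gripper_width: 1.002
```

Emit:
{"op": "play_rows", "data": {"deltas": [[[0,0,-0.02],0],[[0,0,-0.04],0],[[0,0,-0.06],0],[[0,0,-0.065],0],[[0,0,-0.065],0]]}}

```text
time: 7.65
tool_pos: [0.5596, 0.2003, 0.0756]
tool_rot: [-0.001, -0.123, 0.992, -0.0]
contact_force: [0.1, 0.3, -0.0]
gripper_width: 1.001
```

```bash
python3 - <<'E'
from h import *
print(status.state())
p,d=grab_frame("wrist");cv2.imwrite("pics/wg.png",p)
p,d=grab_frame("scene");cv2.imwrite("pics/sg.png",cv2.resize(p[80:260,180:380],None,fx=3,fy=3))
E
```

```text
{'time': 7.65, 'joint_pos': array([ 2.18610214e-01,  1.26664008e-01,  1.80694522e+00, -4.27961418e-05,
        1.20924102e+00, -1.59839757e+00]), 'joint_vel': array([ 1.70984561e-03, -1.64189935e-02, -2.08903191e-02,  7.07318390e-04,
        6.98638311e-05, -6.17044019e-05]), 'joint_efforts': array([-7.33719062e-03, -3.80794001e+01, -3.26071179e+01, -1.12299233e-03,
       -1.82883359e-04, -1.97537986e-05]), 'tool_pos': array([0.5596205 , 0.20032319, 0.0755573 ]), 'tool_rot': array([-6.24026180e-04, -1.22802522e-01,  9.92430927e-01, -7.98806385e-05]), 'contact_force': array([ 0.07152327,  0.26846955, -0.03540739]), 'ft_torque': array([0.00055833, 0.00683346, 0.04083817]), 'gripper_width': 1.0011639366619596}
```

View pics/wg.png

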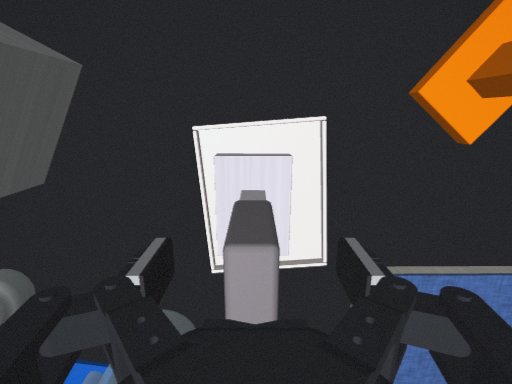

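View pics/sg.png

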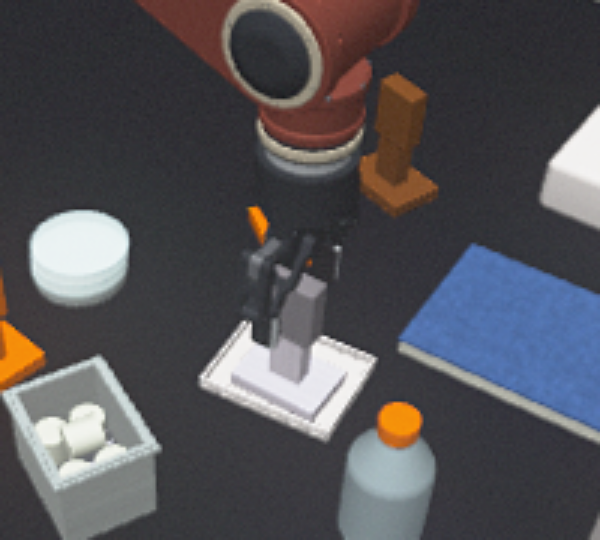

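The wrist picture shows the grey handle at (252,260), centred between the pads at (155,260) and (358,260). I'll close the gripper.

Emit:
{"op": "play_rows", "data": {"deltas": [[[0,0,0],0],[[0,0,0],0],[[0,0,0],0],[[0,0,0],0],[[0,0,0],0]], "grip": -1}}

```text
time: 8.38
tool_pos: [0.5602, 0.2003, 0.0765]
tool_rot: [0.0, -0.123, 0.992, -0.0]
contact_force: [-0.2, -1.1, 0.0]
gripper_width: 0.248
```

Emit:
{"op": "play_rows", "data": {"deltas": [[[0,0,0],0],[[0,0,0],0],[[0,0,0],0]]}}

```text
time: 8.75
tool_pos: [0.5602, 0.2003, 0.0765]
tool_rot: [0.0, -0.123, 0.992, -0.0]
contact_force: [0.3, -1.9, 2.0]
gripper_width: 0.248
```

Emit:
{"op": "play_rows", "data": {"deltas": [[[0,0,0.01],0],[[0,0,0.03],0],[[0,0,0.06],0],[[0,0,0.1],0],[[0,0,0.12],0]]}}

```text
time: 9.38
tool_pos: [0.5611, 0.2009, 0.2001]
tool_rot: [0.002, -0.123, 0.992, 0.0]
contact_force: [1.0, -0.5, -4.7]
gripper_width: 0.249
```

```bash
python3 - <<'E'
from h import *
s=status.state();print(s["tool_pos"],s["tool_rot"],s["contact_force"],s["ft_torque"],s["gripper_width"])
p,d=grab_frame("wrist");cv2.imwrite("pics/wg2.png",p)
p,d=grab_frame("scene");cv2.imwrite("pics/sg2.png",cv2.resize(p[80:260,180:380],None,fx=3,fy=3))
E
```

```text
[0.56113707 0.20085218 0.20012021] [ 2.43534344e-03 -1.22895412e-01  9.92416578e-01  3.50885830e-04] [ 0.95041095 -0.54853388 -4.73392836] [-0.00210795 -0.04136808  0.00214827] 0.24875831315254374
```

View pics/wg2.png

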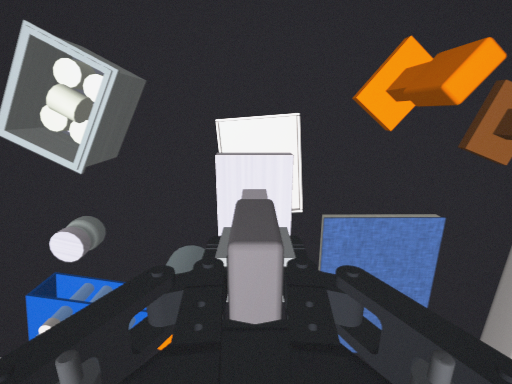

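View pics/sg2.png

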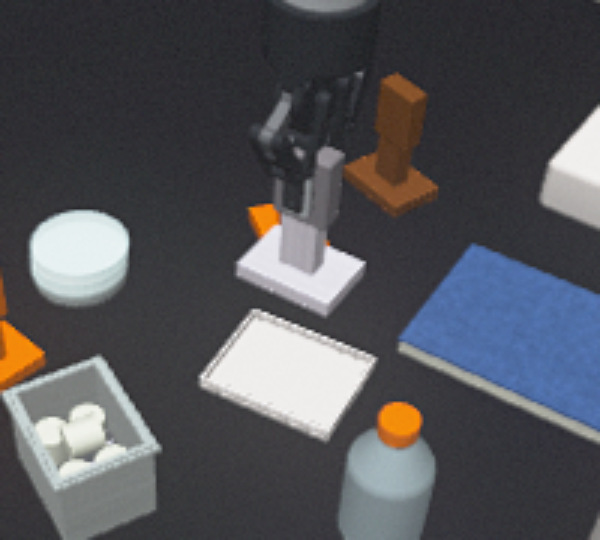

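Emit:
{"op": "play_rows", "data": {"deltas": [[[-0.006,-0.04,0.005],-0.1],[[-0.013,-0.08,0.005],-0.2],[[-0.02,-0.12,0.005],-0.31],[[-0.027,-0.16,0.005],-0.41],[[-0.031,-0.195,0.005],-0.485]]}}

```text
time: 10.1
tool_pos: [0.5274, 0.0042, 0.199]
tool_rot: [-0.002, 0.121, 0.993, 0.0]
contact_force: [0.7, -0.7, -4.6]
gripper_width: 0.248
```

Emit:
{"op": "play_rows", "data": {"deltas": [[[0,0,0],0],[[0,0,0],0],[[0,0,0],0],[[0,0,0],0]]}}

```text
time: 10.6
tool_pos: [0.5289, 0.0062, 0.201]
tool_rot: [-0.0, 0.118, 0.993, 0.0]
contact_force: [0.1, 0.1, -4.6]
gripper_width: 0.244
```

```bash
cat > hold.py <<'E'
from fit import *
import sys
cx,cy,tag=float(sys.argv[1]),float(sys.argv[2]),sys.argv[3]
s=status.state();t=s["tool_pos"];print(t.round(4),s["tool_rot"].round(4),s["contact_force"].round(2),s["ft_torque"].round(3),s["gripper_width"])
q=s["tool_rot"]; yaw=np.arctan2(-2*q[1]*q[2],q[2]**2-q[1]**2); print("tool yaw",yaw.round(4))
zf=t[2]-.0735
c,sn=np.cos(yaw),np.sin(yaw)
for n in ["wrist","scene","side"]:
    P=camera_params(n);p,d=grab_frame(n);cv2.imwrite(f"pics/{n}_{tag}.png",p)
    if n=="wrist":
      W=cloud(n,d,P).reshape(-1,3)
      w=W[(np.hypot(*(W[:,:2]-t[:2]).T)<.06)&(np.abs(W[:,2]-zf-.014)<.003)]
      l=(w[:,:2]-t[:2])@np.array([[c,-sn],[sn,c]])
      print("foot top pts",len(w),"x",np.percentile(l[:,0],[1,99]),"y",np.percentile(l[:,1],[2,98]),"z",w[:,2].mean()-zf)
      far=l[l[:,0]<-.03]; print("y @near", np.percentile(far[:,1],[1,99]))
      w2=W[(np.abs(W[:,:2]-[cx,cy]).max(1)<.075)&(W[:,2]>.077)&(W[:,2]<.084)]
      if len(w2)>50: print("cell",len(w2),rect_fit(w2[:,:2],.095,.071,(cx,cy)))
    # overlay foot bottom and cell inner rim
    vis=p.copy()
    F=[[t[0]+c*a-sn*b,t[1]+sn*a+c*b,zf] for a,b in [(-.041,-.029),(.041,-.029),(.041,.029),(-.041,.029)]]
    C=[[cx+c*a-sn*b,cy+sn*a+c*b,.08] for a,b in [(-.045,-.033),(.045,-.033),(.045,.033),(-.045,.033)]]
    for q4,col in [(F,(0,0,255)),(C,(0,255,0))]:
        cv2.polylines(vis,[np.round(proj(n,np.array(q4),P)).astype(int)],True,col,1)
    u,v=proj(n,np.array([[cx,cy,.11]]),P)[0].astype(int)
    u0,v0=max(u-70,0),max(v-60,0)
    cv2.imwrite(f"pics/{n}_{tag}z.png",cv2.resize(np.hstack([p[v0:v0+120,u0:u0+140],vis[v0:v0+120,u0:u0+140]]),None,fx=2.8,fy=2.8,interpolation=cv2.INTER_CUBIC))
E
python3 hold.py .5292 .0050 h2
```

```text
[0.5289 0.0062 0.201 ] [-2.000e-04  1.184e-01  9.930e-01  1.000e-04] [ 0.1   0.09 -4.62] [-0.015 -0.009 -0.006] 0.24432533911456908
tool yaw -0.2374
foot top pts 4166 x [-0.04039987  0.01835171] y [-0.02753274  0.02861105] z 0.013992979524451582
y @near [-0.02779279  0.02877706]
cell 1587 (array([0.52759638, 0.00425475, 2.88781697]), np.float64(3.4708871814228864e-06))
```

View pics/scene_h2z.png

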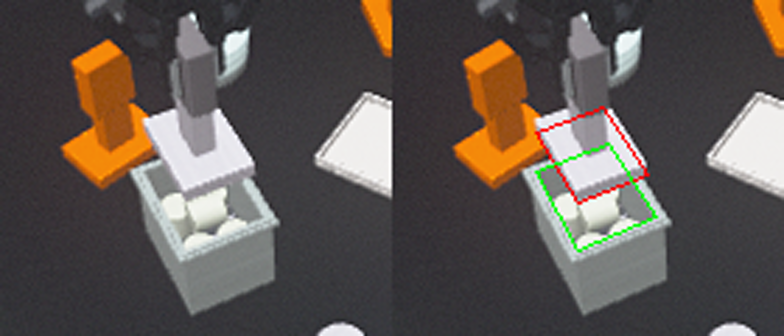

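View pics/side_h2z.png

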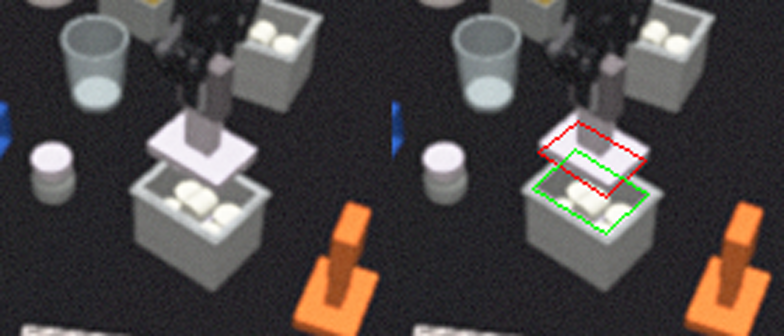

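View pics/wrist_h2.png

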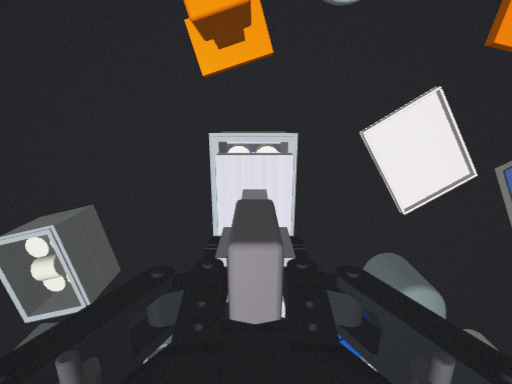

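Emit:
{"op": "play_rows", "data": {"deltas": [[[0.0002,-0.0014,-0.01],0],[[0.0002,-0.0014,-0.02],0],[[0.0002,-0.0014,-0.03],0],[[0.0002,-0.0014,-0.035],0],[[0.0002,-0.0014,-0.035],0]]}}

```text
time: 11.38
tool_pos: [0.5288, 0.004, 0.1655]
tool_rot: [-0.001, 0.119, 0.993, 0.0]
contact_force: [-0.7, -0.4, -3.7]
gripper_width: 0.25
```

Emit:
{"op": "play_rows", "data": {"deltas": [[[0,0,0],0],[[0,0,0],0]]}}

```text
time: 11.62
tool_pos: [0.5295, 0.0039, 0.1669]
tool_rot: [0.001, 0.119, 0.993, -0.0]
contact_force: [0.6, -0.3, -4.5]
gripper_width: 0.252
```

```bash
python3 hold.py .5292 .0050 i2
```

```text
[0.5295 0.0039 0.1669] [ 5.000e-04  1.191e-01  9.929e-01 -0.000e+00] [ 0.6  -0.3  -4.46] [ 0.024  0.02  -0.016] 0.2523205566755533
tool yaw -0.2388
foot top pts 4153 x [-0.0402787   0.01832515] y [-0.02750067  0.02862785] z 0.013931899498786121
y @near [-0.02773278  0.02867534]
cell 2749 (array([ 0.52749223,  0.005405  , -0.23971597]), np.float64(2.7376419307687206e-06))
```

View pics/scene_i2z.png

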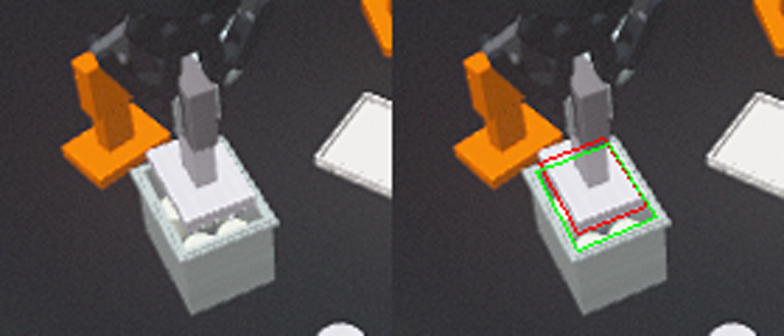

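View pics/side_i2z.png

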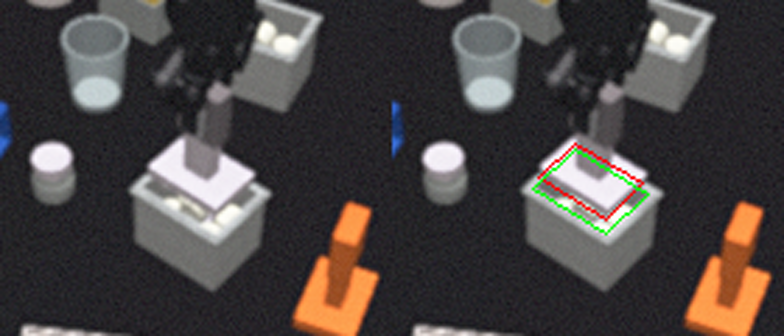

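View pics/wrist_i2.png

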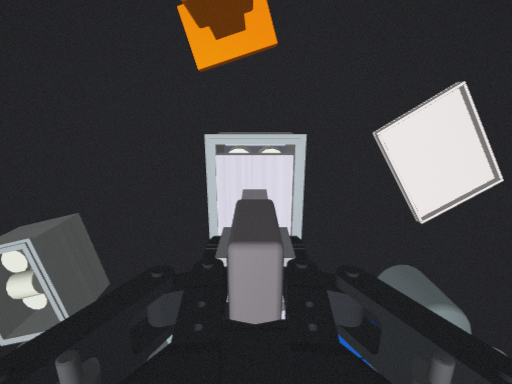

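Emit:
{"op": "play_rows", "data": {"deltas": [[[0,0.0007,-0.004],0],[[0,0.0007,-0.008],0],[[0,0.0007,-0.012],0],[[0,0.0007,-0.015],0],[[0,0.0007,-0.015],0]]}}

```text
time: 12.4
tool_pos: [0.5289, 0.0047, 0.1508]
tool_rot: [-0.0, 0.119, 0.993, 0.0]
contact_force: [-0.2, 0.2, -4.1]
gripper_width: 0.252
```

Emit:
{"op": "play_rows", "data": {"deltas": [[[0,0,-0.001],0],[[0,0,-0.002],0],[[0,0,-0.003],0],[[0,0,-0.004],0],[[0,0,-0.004],0]]}}

```text
time: 13.02
tool_pos: [0.5291, 0.0047, 0.1472]
tool_rot: [-0.0, 0.119, 0.993, -0.0]
contact_force: [-0.2, 0.2, -4.7]
gripper_width: 0.253
```

Emit:
{"op": "play_rows", "data": {"deltas": [[[0,0,-0.001],0],[[0,0,-0.002],0],[[0,0,-0.003],0],[[0,0,-0.004],0]]}}

```text
time: 13.52
tool_pos: [0.5295, 0.0048, 0.1439]
tool_rot: [0.0, 0.119, 0.993, 0.0]
contact_force: [-0.3, 0.5, -0.2]
gripper_width: 0.247
```

Emit:
{"op": "play_rows", "data": {"deltas": [[[0,0,-0.001],0],[[0,0,-0.002],0],[[0,0,-0.003],0]]}}

```text
time: 13.9
tool_pos: [0.5289, 0.0047, 0.1398]
tool_rot: [-0.0, 0.119, 0.993, -0.0]
contact_force: [0.2, 1.0, -3.5]
gripper_width: 0.25
```

Emit:
{"op": "play_rows", "data": {"deltas": [[[0,0,-0.001],0],[[0,0,-0.002],0],[[0,0,-0.003],0]]}}

```text
time: 14.28
tool_pos: [0.529, 0.0047, 0.1369]
tool_rot: [-0.0, 0.119, 0.993, -0.0]
contact_force: [-0.1, 0.3, -4.2]
gripper_width: 0.249
```

Emit:
{"op": "play_rows", "data": {"deltas": [[[0,0,-0.001],0],[[0,0,-0.002],0],[[0,0,-0.003],0],[[0,0,-0.004],0]]}}

```text
time: 14.78
tool_pos: [0.5292, 0.0047, 0.1333]
tool_rot: [0.0, 0.119, 0.993, -0.0]
contact_force: [0.5, -0.3, -5.3]
gripper_width: 0.25
```

Emit:
{"op": "play_rows", "data": {"deltas": [[[0,0,-0.001],0],[[0,0,-0.002],0],[[0,0,-0.003],0],[[0,0,-0.004],0]]}}

```text
time: 15.28
tool_pos: [0.5292, 0.0047, 0.1292]
tool_rot: [-0.0, 0.119, 0.993, 0.0]
contact_force: [0.1, -0.7, -4.0]
gripper_width: 0.251
```

Emit:
{"op": "play_rows", "data": {"deltas": [[[0,0,-0.001],0],[[0,0,-0.002],0],[[0,0,-0.003],0],[[0,0,-0.004],0]]}}

```text
time: 15.78
tool_pos: [0.5292, 0.0047, 0.1252]
tool_rot: [-0.0, 0.119, 0.993, -0.0]
contact_force: [1.0, 0.1, -4.7]
gripper_width: 0.249
```

Emit:
{"op": "play_rows", "data": {"deltas": [[[0,0,-0.0007],0],[[0,0,-0.0014],0],[[0,0,-0.0021],0],[[0,0,-0.0028],0]]}}

```text
time: 16.27
tool_pos: [0.5292, 0.0047, 0.1225]
tool_rot: [0.0, 0.119, 0.993, -0.0]
contact_force: [-0.2, -0.2, -5.3]
gripper_width: 0.245
```

Emit:
{"op": "play_rows", "data": {"deltas": [[[0,0,-0.0005],0],[[0,0,-0.001],0],[[0,0,-0.0015],0],[[0,0,-0.002],0]]}}

```text
time: 16.77
tool_pos: [0.5295, 0.0047, 0.1214]
tool_rot: [0.0, 0.119, 0.993, 0.0]
contact_force: [-2.2, 0.2, 1.8]
gripper_width: 0.249
```

Emit:
{"op": "play_rows", "data": {"deltas": [[[0,0,-0.0005],0],[[0,0,-0.001],0],[[0,0,-0.0015],0]]}}

```text
time: 17.15
tool_pos: [0.5295, 0.0047, 0.1195]
tool_rot: [0.0, 0.119, 0.993, 0.0]
contact_force: [-2.5, -0.2, 4.2]
gripper_width: 0.253
```

Emit:
{"op": "play_rows", "data": {"deltas": [[[0,0,-0.0004],0],[[0,0,-0.0008],0],[[0,0,-0.0012],0]]}}

```text
time: 17.52
tool_pos: [0.5294, 0.0047, 0.1179]
tool_rot: [0.0, 0.119, 0.993, 0.0]
contact_force: [-1.6, -0.5, 3.6]
gripper_width: 0.247
```

Emit:
{"op": "play_rows", "data": {"deltas": [[[0,0,-0.0004],0],[[0,0,-0.0008],0]]}}

```text
time: 17.77
tool_pos: [0.5294, 0.0047, 0.1171]
tool_rot: [0.0, 0.119, 0.993, 0.0]
contact_force: [-0.5, 0.1, 3.5]
gripper_width: 0.247
```

Emit:
{"op": "play_rows", "data": {"deltas": [[[0,0,-0.0004],0],[[0,0,-0.0008],0]]}}

```text
time: 18.02
tool_pos: [0.5294, 0.0047, 0.1163]
tool_rot: [0.0, 0.119, 0.993, -0.0]
contact_force: [-1.0, 0.4, 3.1]
gripper_width: 0.254
```

Emit:
{"op": "play_rows", "data": {"deltas": [[[0,0,-0.0004],0],[[0,0,-0.0008],0]]}}

```text
time: 18.27
tool_pos: [0.5293, 0.0047, 0.1155]
tool_rot: [0.0, 0.119, 0.993, 0.0]
contact_force: [-1.5, 0.1, 4.3]
gripper_width: 0.252
```

Emit:
{"op": "play_rows", "data": {"deltas": [[[0,0,-0.0004],0],[[0,0,-0.0008],0]]}}

```text
time: 18.52
tool_pos: [0.5294, 0.0047, 0.1147]
tool_rot: [0.0, 0.119, 0.993, -0.0]
contact_force: [-0.3, 0.1, 3.4]
gripper_width: 0.249
```

Emit:
{"op": "play_rows", "data": {"deltas": [[[0,0,-0.0003],0],[[0,0,-0.0006],0]]}}

```text
time: 18.77
tool_pos: [0.5293, 0.0047, 0.114]
tool_rot: [0.0, 0.119, 0.993, -0.0]
contact_force: [0.3, -0.5, 4.0]
gripper_width: 0.253
```

Emit:
{"op": "play_rows", "data": {"deltas": [[[0,0,-0.0003],0],[[0,0,-0.0006],0]]}}

```text
time: 19.02
tool_pos: [0.5293, 0.0047, 0.1135]
tool_rot: [0.0, 0.119, 0.993, -0.0]
contact_force: [0.2, -0.0, 4.0]
gripper_width: 0.25
```

Emit:
{"op": "play_rows", "data": {"deltas": [[[0,0,-0.0003],0],[[0,0,-0.0006],0]]}}

```text
time: 19.27
tool_pos: [0.5293, 0.0047, 0.1128]
tool_rot: [0.0, 0.119, 0.993, -0.0]
contact_force: [0.6, 0.2, 3.8]
gripper_width: 0.252
```

Emit:
{"op": "play_rows", "data": {"deltas": [[[0,0,-0.0003],0],[[0,0,-0.0006],0]]}}

```text
time: 19.52
tool_pos: [0.5293, 0.0047, 0.1122]
tool_rot: [0.0, 0.119, 0.993, -0.0]
contact_force: [0.6, 0.1, 4.1]
gripper_width: 0.251
```

Emit:
{"op": "play_rows", "data": {"deltas": [[[0,0,-0.0003],0],[[0,0,-0.0006],0]]}}

```text
time: 19.77
tool_pos: [0.5293, 0.0047, 0.1116]
tool_rot: [0.0, 0.119, 0.993, -0.0]
contact_force: [0.5, -0.3, 3.4]
gripper_width: 0.25
```

Emit:
{"op": "play_rows", "data": {"deltas": [[[0,0,-0.0003],0],[[0,0,-0.0006],0]]}}

```text
time: 20.02
tool_pos: [0.5293, 0.0047, 0.1114]
tool_rot: [0.0, 0.119, 0.993, -0.0]
contact_force: [-0.8, 0.5, 5.6]
gripper_width: 0.249
```

Emit:
{"op": "play_rows", "data": {"deltas": [[[0,0,-0.0002],0],[[0,0,-0.0004],0],[[0,0,-0.0004],0]]}}

```text
time: 20.4
tool_pos: [0.5294, 0.0047, 0.1114]
tool_rot: [0.0, 0.119, 0.993, -0.0]
contact_force: [-1.1, -0.5, 7.1]
gripper_width: 0.249
```

Emit:
{"op": "play_rows", "data": {"deltas": [[[0,0,-0.0002],0],[[0,0,-0.0004],0],[[0,0,-0.0004],0]]}}

```text
time: 20.78
tool_pos: [0.5294, 0.0047, 0.1113]
tool_rot: [0.0, 0.119, 0.993, -0.0]
contact_force: [-2.3, 0.3, 8.3]
gripper_width: 0.248
```

Emit:
{"op": "play_rows", "data": {"deltas": [[[0,0,-0.0002],0],[[0,0,-0.0004],0],[[0,0,-0.0004],0]]}}

```text
time: 21.15
tool_pos: [0.5295, 0.0047, 0.1113]
tool_rot: [0.0, 0.119, 0.993, -0.0]
contact_force: [-1.5, 0.0, 12.0]
gripper_width: 0.248
```

Emit:
{"op": "play_rows", "data": {"deltas": [[[0,0,-0.0002],0],[[0,0,-0.0004],0],[[0,0,-0.0004],0]]}}

```text
time: 21.52
tool_pos: [0.5296, 0.0046, 0.1113]
tool_rot: [0.0, 0.119, 0.993, -0.0]
contact_force: [-3.4, -0.5, 11.8]
gripper_width: 0.247
```

Emit:
{"op": "play_rows", "data": {"deltas": [[[0,0,-0.0002],0],[[0,0,-0.0003],0],[[0,0,-0.0003],0]]}}

```text
time: 21.9
tool_pos: [0.5296, 0.0046, 0.1113]
tool_rot: [0.0, 0.119, 0.993, -0.0]
contact_force: [-5.1, 0.2, 13.5]
gripper_width: 0.25
```

Emit:
{"op": "play_rows", "data": {"deltas": [[[0,0,0.001],0],[[0,0,0.002],0],[[0,0,0.005],0],[[0,0,0.01],0],[[0,0,0.015],0]]}}

```text
time: 22.52
tool_pos: [0.5283, 0.0048, 0.1231]
tool_rot: [-0.001, 0.119, 0.993, -0.0]
contact_force: [0.1, -0.0, -3.7]
gripper_width: 0.252
```

Emit:
{"op": "play_rows", "data": {"deltas": [[[0,0,0.015],0],[[0,0,0.03],0],[[0,0,0.05],0],[[0,0,0.075],0],[[0,0,0.078],0]]}}

```text
time: 23.15
tool_pos: [0.531, 0.0045, 0.206]
tool_rot: [0.003, 0.119, 0.993, -0.0]
contact_force: [1.2, -0.1, -4.8]
gripper_width: 0.249
```

```bash
python3 - <<'E'
from h import *
s=status.state();print(s["tool_pos"],s["contact_force"],s["ft_torque"])
for n,b in [("scene",(150,180,120,100)),("side",(230,125,110,90))]:
    p,d=grab_frame(n);u,v,w,h=b
    cv2.imwrite(f"pics/{n}_after2.png",cv2.resize(p[v:v+h,u:u+w],None,fx=5,fy=5,interpolation=cv2.INTER_CUBIC))
    W=cloud(n,d).reshape(-1,3)
    c,sn=np.cos(-.2388),np.sin(-.2388)
    l=(W[:,:2]-([.5292+.002*(1 if n=="scene" else -1),.005]))@np.array([[c,-sn],[sn,c]])
    m=(np.abs(l[:,0])<.036)&(np.abs(l[:,1])<.026)&(W[:,2]<.09); z=W[m,2]; print(n,m.sum(),np.histogram(z,np.arange(0,.092,.004)))
E
```

```text
[0.53103432 0.00447186 0.20599935] [ 1.2218899  -0.06699345 -4.79616859] [-0.00186368  0.00042981 -0.05477221]
scene 299 (array([  0,   0,  11,   6,  12,  10,  11,  22,  39, 157,  31,   0,   0,
         0,   0,   0,   0,   0,   0,   0,   0,   0]), array([0.   , 0.004, 0.008, 0.012, 0.016, 0.02 , 0.024, 0.028, 0.032,
       0.036, 0.04 , 0.044, 0.048, 0.052, 0.056, 0.06 , 0.064, 0.068,
       0.072, 0.076, 0.08 , 0.084, 0.088]))
side 117 (array([ 0,  0,  2,  0,  0,  1,  8,  9, 36, 56,  5,  0,  0,  0,  0,  0,  0,
        0,  0,  0,  0,  0]), array([0.   , 0.004, 0.008, 0.012, 0.016, 0.02 , 0.024, 0.028, 0.032,
       0.036, 0.04 , 0.044, 0.048, 0.052, 0.056, 0.06 , 0.064, 0.068,
       0.072, 0.076, 0.08 , 0.084, 0.088]))
```

View pics/scene_after2.png

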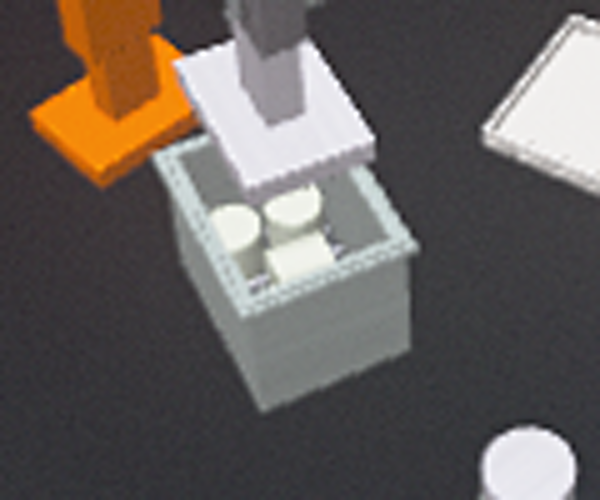

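View pics/side_after2.png

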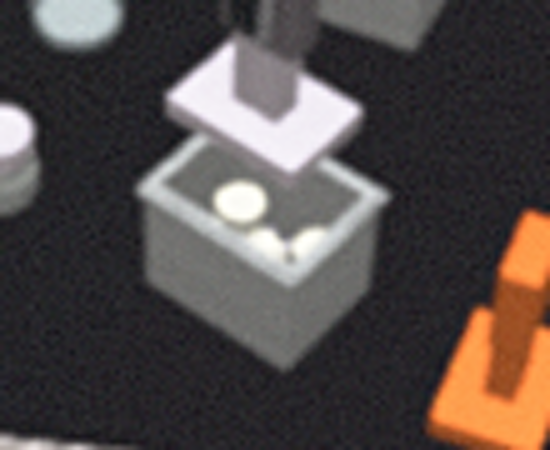

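Emit:
{"op": "play_rows", "data": {"deltas": [[[0.007,-0.04,0],0.05],[[0.015,-0.09,0],0.1],[[0.023,-0.14,0],0.15],[[0.032,-0.19,0],0.2],[[0.039,-0.23,0],0.234]]}}

```text
time: 23.88
tool_pos: [0.5675, -0.2269, 0.2003]
tool_rot: [-0.001, 0.002, 1.0, 0.001]
contact_force: [-0.0, -0.1, -4.5]
gripper_width: 0.249
```

Emit:
{"op": "play_rows", "data": {"deltas": [[[0.003,-0.018,0],0],[[0.0035,-0.0233,0],0],[[0.0035,-0.0233,0],0],[[0.0035,-0.0233,0],0]]}}

```text
time: 24.38
tool_pos: [0.5717, -0.2473, 0.202]
tool_rot: [-0.0, 0.002, 1.0, 0.0]
contact_force: [-0.3, -0.7, -4.9]
gripper_width: 0.251
```

```bash
python3 hold.py .5718 -.2487 h1
```

```text
[ 0.5717 -0.2473  0.202 ] [-1.0e-04  1.7e-03  1.0e+00  3.0e-04] [-0.31 -0.71 -4.86] [-0.     0.018  0.028] 0.2509479494820005
tool yaw -0.0035
foot top pts 4153 x [-0.04007607  0.01872283] y [-0.02761689  0.02856856] z 0.013889849172148666
y @near [-0.02763082  0.02867492]
cell 1555 (array([ 0.57120366, -0.24995638, -0.02017318]), np.float64(3.4138107776000892e-06))
```

View pics/scene_h1z.png

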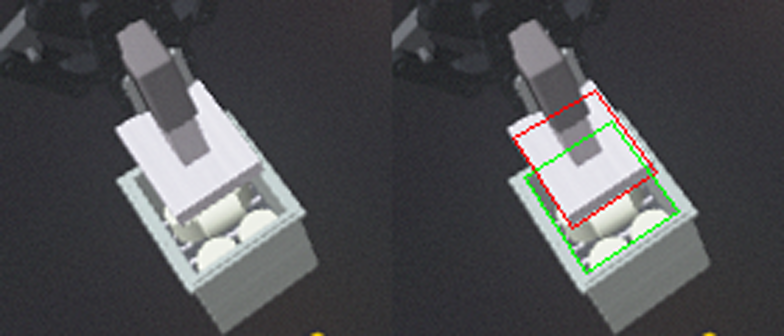

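View pics/wrist_h1.png

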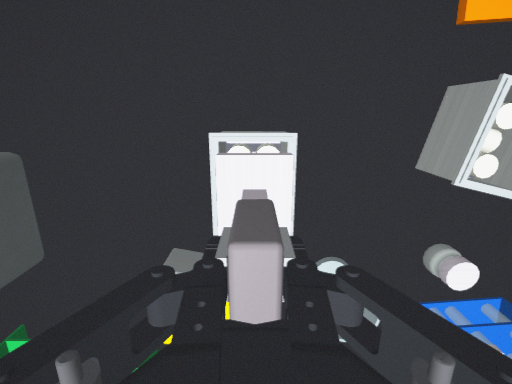

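Emit:
{"op": "play_rows", "data": {"deltas": [[[0,-0.0015,-0.01],0],[[0,-0.0015,-0.02],0],[[0,-0.0015,-0.03],0],[[0,-0.0015,-0.035],0],[[0,-0.0015,-0.035],0]]}}

```text
time: 25.15
tool_pos: [0.5713, -0.2499, 0.1662]
tool_rot: [-0.001, 0.002, 1.0, 0.0]
contact_force: [0.0, 0.5, -4.1]
gripper_width: 0.247
```

Emit:
{"op": "play_rows", "data": {"deltas": [[[0,0,0],0],[[0,0,0],0]]}}

```text
time: 25.4
tool_pos: [0.572, -0.2503, 0.1678]
tool_rot: [0.0, 0.002, 1.0, -0.0]
contact_force: [0.4, 0.1, -3.7]
gripper_width: 0.248
```

```bash
python3 hold.py .5718 -.2487 i1
```

```text
[ 0.572  -0.2503  0.1678] [ 5.0e-04  2.4e-03  1.0e+00 -3.0e-04] [ 0.41  0.11 -3.66] [ 0.061 -0.006 -0.011] 0.24826697424005154
tool yaw -0.0048
foot top pts 4155 x [-0.0401078   0.01852638] y [-0.02767991  0.02847586] z 0.013917933548220934
y @near [-0.02787602  0.02856094]
cell 2646 (array([ 0.57078659, -0.24889147,  3.13320023]), np.float64(2.7888464397639342e-06))
```

View pics/scene_i1z.png

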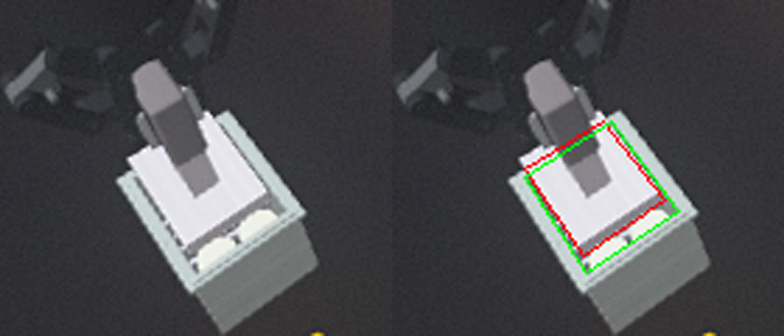

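View pics/wrist_i1.png

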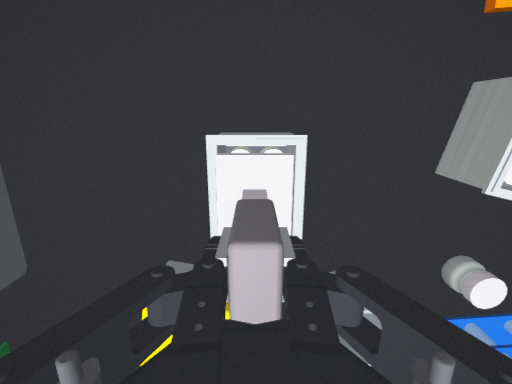

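Emit:
{"op": "play_rows", "data": {"deltas": [[[0,0.001,-0.004],0],[[0,0.001,-0.008],0],[[0,0.001,-0.012],0],[[0,0.001,-0.016],0],[[0,0.001,-0.016],0]]}}

```text
time: 26.18
tool_pos: [0.5713, -0.2489, 0.1503]
tool_rot: [-0.001, 0.002, 1.0, 0.0]
contact_force: [0.1, -0.3, -4.3]
gripper_width: 0.247
```

Emit:
{"op": "play_rows", "data": {"deltas": [[[0,0,-0.001],0],[[0,0,-0.002],0],[[0,0,-0.003],0],[[0,0,-0.004],0],[[0,0,-0.005],0]]}}

```text
time: 26.8
tool_pos: [0.5717, -0.2491, 0.1461]
tool_rot: [0.0, 0.002, 1.0, -0.0]
contact_force: [0.5, -0.4, -4.7]
gripper_width: 0.248
```

Emit:
{"op": "play_rows", "data": {"deltas": [[[0,0,-0.001],0],[[0,0,-0.002],0],[[0,0,-0.003],0]]}}

```text
time: 27.18
tool_pos: [0.5719, -0.2492, 0.1437]
tool_rot: [0.0, 0.002, 1.0, -0.0]
contact_force: [-0.1, 0.1, 0.1]
gripper_width: 0.252
```

Emit:
{"op": "play_rows", "data": {"deltas": [[[0,0,-0.001],0],[[0,0,-0.002],0],[[0,0,-0.003],0]]}}

```text
time: 27.55
tool_pos: [0.5715, -0.249, 0.1397]
tool_rot: [-0.0, 0.002, 1.0, 0.0]
contact_force: [0.0, 0.7, -3.3]
gripper_width: 0.248
```

Emit:
{"op": "play_rows", "data": {"deltas": [[[0,0,-0.001],0],[[0,0,-0.002],0],[[0,0,-0.003],0],[[0,0,-0.004],0]]}}

```text
time: 28.05
tool_pos: [0.5716, -0.249, 0.1359]
tool_rot: [-0.0, 0.002, 1.0, 0.0]
contact_force: [1.0, -0.7, -4.8]
gripper_width: 0.249
```

Emit:
{"op": "play_rows", "data": {"deltas": [[[0,0,-0.001],0],[[0,0,-0.002],0],[[0,0,-0.003],0],[[0,0,-0.004],0]]}}

```text
time: 28.55
tool_pos: [0.5717, -0.2491, 0.132]
tool_rot: [-0.0, 0.002, 1.0, 0.0]
contact_force: [-0.2, -0.5, -3.7]
gripper_width: 0.249
```

Emit:
{"op": "play_rows", "data": {"deltas": [[[0,0,-0.001],0],[[0,0,-0.002],0],[[0,0,-0.003],0],[[0,0,-0.004],0]]}}

```text
time: 29.05
tool_pos: [0.5717, -0.2491, 0.1281]
tool_rot: [0.0, 0.002, 1.0, -0.0]
contact_force: [-0.1, -0.4, -4.3]
gripper_width: 0.248
```

Emit:
{"op": "play_rows", "data": {"deltas": [[[0,0,-0.001],0],[[0,0,-0.002],0],[[0,0,-0.003],0]]}}

```text
time: 29.42
tool_pos: [0.5717, -0.2491, 0.125]
tool_rot: [-0.0, 0.002, 1.0, 0.0]
contact_force: [-0.3, -0.1, -3.2]
gripper_width: 0.253
```

Emit:
{"op": "play_rows", "data": {"deltas": [[[0,0,-0.0007],0],[[0,0,-0.0014],0],[[0,0,-0.0021],0],[[0,0,-0.0028],0]]}}

```text
time: 29.92
tool_pos: [0.5717, -0.2491, 0.1223]
tool_rot: [0.0, 0.002, 1.0, -0.0]
contact_force: [0.3, -0.3, -3.9]
gripper_width: 0.247
```

Emit:
{"op": "play_rows", "data": {"deltas": [[[0,0,-0.0004],0],[[0,0,-0.0008],0],[[0,0,-0.0012],0],[[0,0,-0.0016],0]]}}

```text
time: 30.42
tool_pos: [0.5719, -0.2492, 0.1215]
tool_rot: [0.0, 0.002, 1.0, -0.0]
contact_force: [-2.7, 0.5, 0.1]
gripper_width: 0.251
```

Emit:
{"op": "play_rows", "data": {"deltas": [[[0,0,-0.0004],0],[[0,0,-0.0008],0],[[0,0,-0.0012],0]]}}

```text
time: 30.8
tool_pos: [0.572, -0.2492, 0.1203]
tool_rot: [0.0, 0.002, 1.0, -0.0]
contact_force: [-2.2, 1.6, 3.4]
gripper_width: 0.253
```

Contact at z ≈ 0.1215 with the layer level, and the grid is now sliding.

Emit:
{"op": "play_rows", "data": {"deltas": [[[0,0,-0.0004],0],[[0,0,-0.0008],0]]}}

```text
time: 31.05
tool_pos: [0.5719, -0.2492, 0.1189]
tool_rot: [0.0, 0.002, 1.0, -0.0]
contact_force: [-1.4, 1.5, 4.0]
gripper_width: 0.251
```

Emit:
{"op": "play_rows", "data": {"deltas": [[[0,0,-0.0004],0],[[0,0,-0.0008],0]]}}

```text
time: 31.3
tool_pos: [0.5719, -0.2492, 0.118]
tool_rot: [0.0, 0.002, 1.0, -0.0]
contact_force: [-1.0, -0.3, 4.4]
gripper_width: 0.252
```

Emit:
{"op": "play_rows", "data": {"deltas": [[[0,0,-0.0003],0],[[0,0,-0.0006],0]]}}

```text
time: 31.55
tool_pos: [0.5718, -0.2492, 0.1174]
tool_rot: [0.0, 0.002, 1.0, -0.0]
contact_force: [0.2, 1.8, 3.9]
gripper_width: 0.25
```

Emit:
{"op": "play_rows", "data": {"deltas": [[[0,0,-0.0003],0],[[0,0,-0.0006],0]]}}

```text
time: 31.8
tool_pos: [0.5718, -0.2492, 0.1168]
tool_rot: [0.0, 0.002, 1.0, -0.0]
contact_force: [-0.5, 0.2, 3.5]
gripper_width: 0.251
```

Emit:
{"op": "play_rows", "data": {"deltas": [[[0,0,-0.0003],0],[[0,0,-0.0006],0]]}}

```text
time: 32.05
tool_pos: [0.5719, -0.2492, 0.1164]
tool_rot: [0.0, 0.002, 1.0, -0.0]
contact_force: [-2.3, 1.0, 4.7]
gripper_width: 0.247
```

Emit:
{"op": "play_rows", "data": {"deltas": [[[0,0,-0.0003],0],[[0,0,-0.0006],0]]}}

```text
time: 32.3
tool_pos: [0.5719, -0.2492, 0.1164]
tool_rot: [0.0, 0.002, 1.0, -0.0]
contact_force: [-1.8, 0.5, 8.2]
gripper_width: 0.254
```

Emit:
{"op": "play_rows", "data": {"deltas": [[[0,0,-0.0003],0],[[0,0,-0.0006],0]]}}

```text
time: 32.55
tool_pos: [0.572, -0.2493, 0.1163]
tool_rot: [0.0, 0.002, 1.0, -0.0]
contact_force: [-2.9, 1.1, 9.3]
gripper_width: 0.248
```

Emit:
{"op": "play_rows", "data": {"deltas": [[[0,0,-0.0003],0],[[0,0,-0.0006],0],[[0,0,-0.0006],0]]}}

```text
time: 32.92
tool_pos: [0.5721, -0.2493, 0.1163]
tool_rot: [0.0, 0.002, 1.0, -0.0]
contact_force: [-3.4, 1.4, 11.6]
gripper_width: 0.247
```

Emit:
{"op": "play_rows", "data": {"deltas": [[[0,0,-0.0002],0],[[0,0,-0.0002],0]]}}

```text
time: 33.17
tool_pos: [0.5721, -0.2493, 0.1163]
tool_rot: [0.0, 0.002, 1.0, -0.0]
contact_force: [-4.2, 2.6, 11.9]
gripper_width: 0.251
```

Emit:
{"op": "play_rows", "data": {"deltas": [[[0,0,0.001],0],[[0,0,0.002],0],[[0,0,0.005],0],[[0,0,0.01],0],[[0,0,0.015],0]]}}

```text
time: 33.8
tool_pos: [0.5711, -0.2488, 0.1281]
tool_rot: [-0.001, 0.002, 1.0, 0.0]
contact_force: [0.0, 0.4, -4.0]
gripper_width: 0.253
```

Emit:
{"op": "play_rows", "data": {"deltas": [[[0,0,0.015],0],[[0,0,0.03],0],[[0,0,0.05],0],[[0,0,0.075],0],[[0,0,0.078],0]]}}

```text
time: 34.42
tool_pos: [0.5733, -0.25, 0.2114]
tool_rot: [0.003, 0.002, 1.0, -0.002]
contact_force: [0.8, -0.2, -4.5]
gripper_width: 0.25
```

```bash
python3 - <<'E'
from h import *
s=status.state();print(s["tool_pos"],s["contact_force"],s["ft_torque"],s["gripper_width"])
n="scene";p,d=grab_frame(n)
cv2.imwrite("pics/after1.png",cv2.resize(p[180:360,60:260],None,fx=3,fy=3,interpolation=cv2.INTER_CUBIC))
W=cloud(n,d).reshape(-1,3);l=W[:,:2]-[.574,-.2487]
m=(np.abs(l[:,0])<.036)&(np.abs(l[:,1])<.026)&(W[:,2]<.09);print(np.histogram(W[m,2],np.arange(0,.092,.004))[0])
E
```

```text
[ 0.5733059  -0.2500364   0.21136561] [ 0.79678094 -0.2250095  -4.47564717] [-0.01902643  0.00822619 -0.00597017] 0.24989019992624137
[  0   0   0  41  54  15  21  23  41  66 180  90   0   0   0   0   0   0
   0   0   0   0]
```

View pics/after1.png

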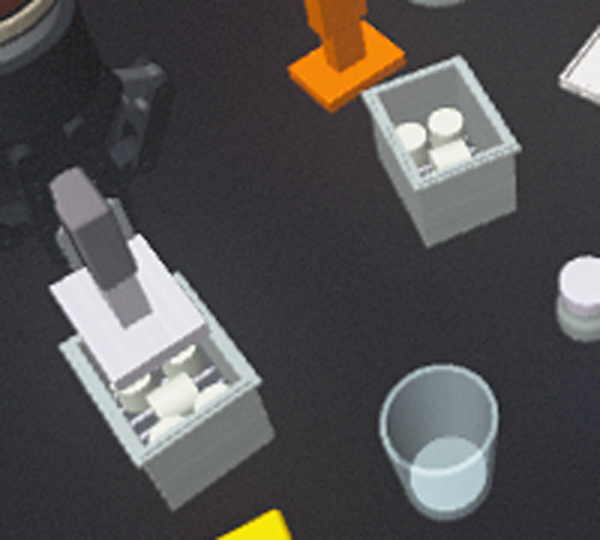

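Emit:
{"op": "play_rows", "data": {"deltas": [[[-0.001,0.04,0],0.04],[[-0.003,0.09,0],0.1],[[-0.005,0.14,0],0.16],[[-0.007,0.19,0],0.22],[[-0.009,0.24,0],0.27]]}}

```text
time: 35.1
tool_pos: [0.5618, -0.0074, 0.2059]
tool_rot: [-0.001, -0.133, 0.991, 0.0]
contact_force: [-0.3, 0.5, -4.3]
gripper_width: 0.254
```

Emit:
{"op": "play_rows", "data": {"deltas": [[[-0.002,0.05,0],0.02],[[-0.004,0.1,0],0.054],[[-0.006,0.15,0],0.054],[[-0.007,0.19,0],0.054],[[-0.008,0.216,0],0.054]]}}

```text
time: 35.72
tool_pos: [0.5536, 0.2087, 0.2058]
tool_rot: [-0.001, -0.16, 0.987, 0.0]
contact_force: [0.3, -1.0, -4.2]
gripper_width: 0.251
```

Emit:
{"op": "play_rows", "data": {"deltas": [[[0,0,-0.02],0],[[0,0,-0.04],0],[[0,0,-0.06],0],[[0,0,-0.07],0],[[0,0,-0.07],0]]}}

```text
time: 36.35
tool_pos: [0.554, 0.2062, 0.1356]
tool_rot: [-0.001, -0.159, 0.987, -0.0]
contact_force: [-0.3, -0.1, -2.9]
gripper_width: 0.248
```

Emit:
{"op": "play_rows", "data": {"deltas": [[[0,0,0],0],[[0,0,0],0]]}}

```text
time: 36.6
tool_pos: [0.5555, 0.207, 0.1384]
tool_rot: [0.001, -0.159, 0.987, 0.0]
contact_force: [0.2, 0.2, -4.5]
gripper_width: 0.249
```

```bash
python3 hold.py .5546 .2069 tr; python3 - <<'E'
from fit import *
P=camera_params("wrist");p,d=grab_frame("wrist");W=cloud("wrist",d,P).reshape(-1,3)
q=W[(np.hypot(W[:,0]-.5546,W[:,1]-.2069)<.1)&(W[:,2]>.0085)&(W[:,2]<.0145)];print(len(q),rect_fit(q[:,:2],.119,.095,(.5546,.2069)))
E
```

```text
[0.5555 0.207  0.1384] [ 1.100e-03 -1.589e-01  9.873e-01  1.000e-04] [ 0.24  0.19 -4.52] [-0.001 -0.016 -0.043] 0.24873741924025775
tool yaw 0.3192
foot top pts 4142 x [-0.03960037  0.01905983] y [-0.02795581  0.02820426] z 0.013904616018722685
y @near [-0.02822071  0.02831356]
cell 4119 (array([0.57668561, 0.21814949, 0.02311382]), np.float64(1.2772127141454939e-05))
1078 (array([0.55432867, 0.2069141 , 0.32068271]), np.float64(3.9304921286396724e-07))
```

View pics/scene_trz.png

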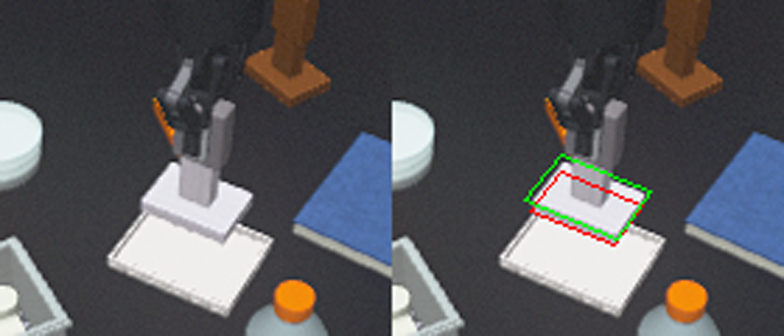

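View pics/wrist_tr.png

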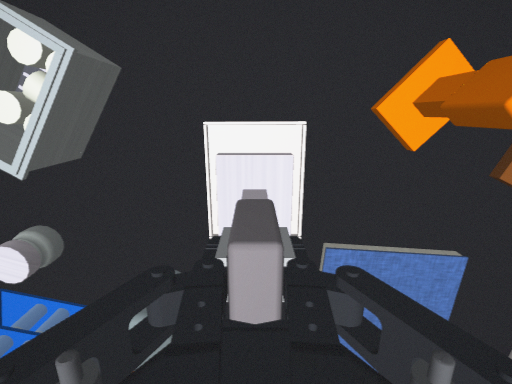

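The foot is centred on the tray and parallel to it: in the wrist view the foot spans 215–294 and the tray 205–306. I'll lower it.

Emit:
{"op": "play_rows", "data": {"deltas": [[[0,0,-0.015],0],[[0,0,-0.03],0],[[0,0,-0.045],0],[[0,0,-0.052],0],[[0,0,-0.055],0]]}}

```text
time: 37.42
tool_pos: [0.5543, 0.2068, 0.0811]
tool_rot: [-0.001, -0.159, 0.987, -0.0]
contact_force: [-0.3, 0.1, -4.5]
gripper_width: 0.247
```

Emit:
{"op": "play_rows", "data": {"deltas": [[[0,0,-0.001],0],[[0,0,-0.002],0],[[0,0,-0.003],0],[[0,0,-0.003],0]]}}

```text
time: 37.92
tool_pos: [0.5548, 0.2069, 0.0793]
tool_rot: [0.0, -0.159, 0.987, 0.0]
contact_force: [-0.3, 0.6, -5.0]
gripper_width: 0.251
```

Emit:
{"op": "play_rows", "data": {"deltas": [[[0,0,-0.0008],0],[[0,0,-0.0015],0],[[0,0,-0.0022],0],[[0,0,-0.0022],0]]}}

```text
time: 38.42
tool_pos: [0.5546, 0.2069, 0.0768]
tool_rot: [-0.0, -0.159, 0.987, -0.0]
contact_force: [0.7, 0.3, -4.1]
gripper_width: 0.248
```

Emit:
{"op": "play_rows", "data": {"deltas": [[[0,0,-0.0004],0],[[0,0,-0.0008],0],[[0,0,-0.0008],0]]}}

```text
time: 38.8
tool_pos: [0.5549, 0.2069, 0.0765]
tool_rot: [0.0, -0.159, 0.987, -0.0]
contact_force: [-0.6, -0.1, -1.2]
gripper_width: 0.247
```

Touching. I'll press a touch more, release and rise.

Emit:
{"op": "play_rows", "data": {"deltas": [[[0,0,-0.0004],0],[[0,0,-0.0004],0]]}}

```text
time: 39.05
tool_pos: [0.5549, 0.2069, 0.0765]
tool_rot: [0.0, -0.159, 0.987, -0.0]
contact_force: [-3.2, -2.0, 2.8]
gripper_width: 0.251
```

Emit:
{"op": "play_rows", "data": {"deltas": [[[0,0,0],0],[[0,0,0],0],[[0,0,0],0],[[0,0,0],0],[[0,0,0],0]], "grip": 1}}

```text
time: 39.67
tool_pos: [0.5547, 0.2069, 0.0757]
tool_rot: [0.0, -0.159, 0.987, -0.0]
contact_force: [-0.0, -0.1, -0.7]
gripper_width: 1.0
```

Emit:
{"op": "play_rows", "data": {"deltas": [[[0,0,0.02],0],[[0,0,0.06],0],[[0,0,0.11],0],[[0,0,0.17],0],[[0,0,0.215],0]]}}

```text
time: 40.3
tool_pos: [0.5552, 0.2071, 0.296]
tool_rot: [0.003, -0.159, 0.987, 0.0]
contact_force: [0.5, -0.1, -0.2]
gripper_width: 0.999
```

Emit:
{"op": "play_rows", "data": {"deltas": [[[-0.007,-0.05,0],-0.1],[[-0.014,-0.1,0],-0.2],[[-0.021,-0.15,0],-0.3],[[-0.026,-0.19,0],-0.4],[[-0.026,-0.202,0],-0.56]]}}

```text
time: 40.92
tool_pos: [0.5284, 0.0028, 0.2926]
tool_rot: [0.001, 0.124, 0.992, -0.0]
contact_force: [-0.3, -0.3, -0.6]
gripper_width: 1.0
```

Emit:
{"op": "play_rows", "data": {"deltas": [[[0,0,0],0],[[0,0,0],0],[[0,0,0],0]]}}

```text
time: 41.3
tool_pos: [0.5287, 0.0057, 0.291]
tool_rot: [0.0, 0.119, 0.993, 0.0]
contact_force: [-0.8, -0.3, 0.2]
gripper_width: 0.998
```

```bash
cat > chk.py <<'E'
from fit import *
import sys
cx,cy,yaw,tag=float(sys.argv[1]),float(sys.argv[2]),float(sys.argv[3]),sys.argv[4]
s=status.state();print(s["tool_pos"],s["contact_force"])
P=camera_params("wrist");p,d=grab_frame("wrist");cv2.imwrite(f"pics/w_{tag}.png",p)
u,v=proj("wrist",np.array([[cx,cy,.05]]),P)[0].astype(int)
cv2.imwrite(f"pics/w_{tag}z.png",cv2.resize(p[max(v-60,0):v+60,max(u-70,0):u+70],None,fx=5,fy=5,interpolation=cv2.INTER_CUBIC))
W=cloud("wrist",d,P).reshape(-1,3);c,sn=np.cos(yaw),np.sin(yaw)
l=(W[:,:2]-[cx,cy])@np.array([[c,-sn],[sn,c]])
m=(np.abs(l[:,0])<.043)&(np.abs(l[:,1])<.031)&(W[:,2]<.078)
h,e=np.histogram(W[m,2],np.arange(0,.08,.002));print([(round(float(a)*1000),int(b)) for a,b in zip(e,h) if b])
for n in ["scene","side"]:
    p,_=grab_frame(n);cv2.imwrite(f"pics/{n}_{tag}.png",p)
E
python3 chk.py .5292 .0050 -.2388 f2
```

```text
[0.52874727 0.005715   0.29102888] [-0.83627844 -0.30364536  0.24731189]
[(6, 7), (8, 339), (10, 251), (12, 16), (14, 8), (16, 6), (18, 8), (20, 11), (22, 7), (24, 22), (26, 22), (28, 30), (30, 40), (32, 49), (34, 115), (36, 795), (38, 448), (40, 7)]
```

View pics/w_f2z.png

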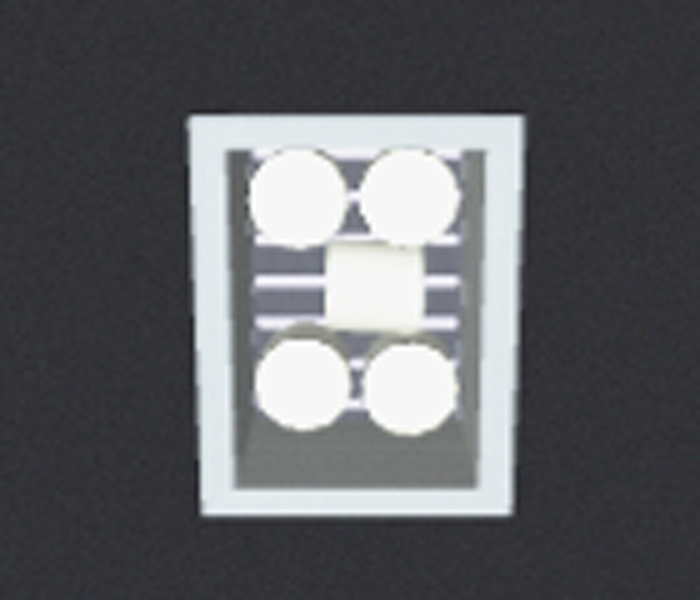

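View pics/scene_f2.png

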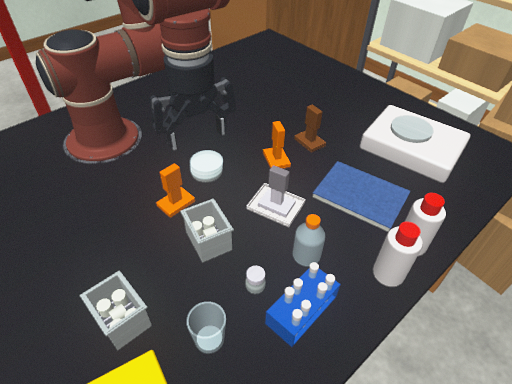

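Cell 2 shows all five pieces in one layer, with tops at about 37–38 mm and the grid at about 10 mm. The tamper stands in its tray at scene (278,190). Next I'll check the other cell.

Emit:
{"op": "play_rows", "data": {"deltas": [[[0.01,-0.05,0],0.1],[[0.02,-0.11,0],0.231],[[0.03,-0.17,0],0.231],[[0.04,-0.225,0],0.231],[[0.043,-0.253,0],0.231]]}}

```text
time: 42.08
tool_pos: [0.5718, -0.2506, 0.2902]
tool_rot: [-0.0, 0.006, 1.0, 0.0]
contact_force: [0.2, 0.3, -0.1]
gripper_width: 0.997
```

Emit:
{"op": "play_rows", "data": {"deltas": [[[0,0,0],0],[[0,0,0],0],[[0,0,0],0]]}}

```text
time: 42.45
tool_pos: [0.5718, -0.2468, 0.2909]
tool_rot: [0.0, 0.004, 1.0, 0.0]
contact_force: [0.5, 0.1, 0.3]
gripper_width: 1.0
```

```bash
python3 chk.py .5718 -.2487 -.0045 f1
```

```text
[ 0.57184108 -0.24679508  0.29088115] [0.47409732 0.08575382 0.26321413]
[(12, 84), (14, 459), (16, 74), (18, 10), (20, 9), (22, 8), (24, 12), (26, 19), (28, 11), (30, 18), (32, 26), (34, 38), (36, 52), (38, 80), (40, 327), (42, 969), (44, 72)]
```

View pics/w_f1z.png

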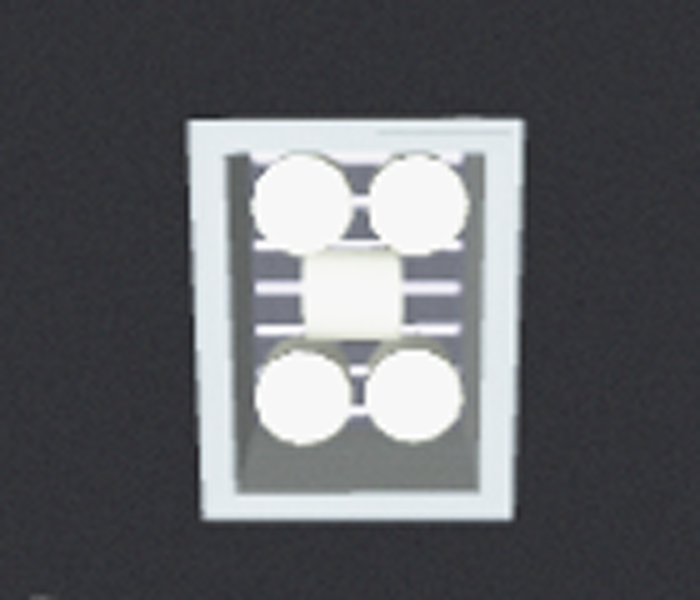

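View pics/side_f1.png

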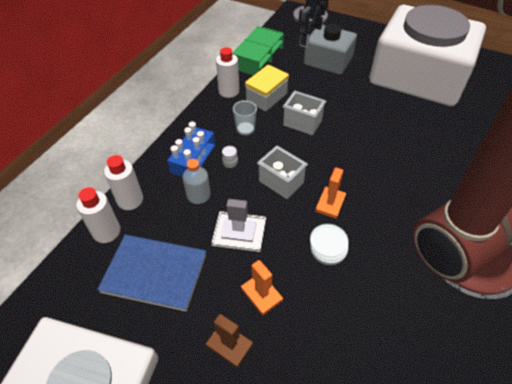

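Cell 1 is also level: tops at about 43 mm, grid at about 15 mm. The tamper stands in its tray (side view (238,215)) and the bystanders have not moved. I'm handing in.

```bash
python3 -c "
from plant import ticket
print(ticket.job_done())"
```

```text
the job is handed in; nothing more can be done
None
```

I gripped the grey tamper by its handle, pressed the pieces down in both cells, stood the tamper back in its tray and handed the job in. The simulated clock read about 43 s.

| Cell | Grid travel | Peak pressing force read | Last picture |
|---|---|---|---|
| Nearer the tray, at (0.529, 0.005) | about 10 mm | about 18 N | all five in one layer, tops about 37–38 mm, grid about 10 mm |
| Farther, at (0.572, -0.249) | about 5 mm | about 16 N | all five in one layer, tops about 43 mm, grid about 15 mm |

- **Landing:** in both cells the force held at about 8–9 N while the grid slid. It then climbed with almost no further travel, which I took as the grid landing on its ledge.
- **Force readings:** these come only at the end of each short move, so a brief higher peak in between would not have shown.
- **Last checks:** the tamper stands upright in the tray, and the bottle, beaker and jar are where they started. The gripper is open and clear.
- **Disagreements:** the scene and side cameras differed by about 4–5 mm in x. I relied on the wrist camera, checked against the held foot, and the foot went into both cells without catching.

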